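Service the bench dust extractor

ROBOT

A 6-joint arm with a two-finger parallel gripper is mounted at the origin on the work surface. World frame = base frame: x ahead of the robot, y to its left, z up, the work surface at z = 0. Lengths are in m, angles in rad, forces in N, time in s.
With the tool pointing down it reaches from about 0.425 to 1.125 m from the base axis. Payload 14.9 kg.
Tool frame: the origin (TCP) lies midway between the tips of the shut fingers; the grasp point (between the pads) lies behind it (ctrl.grip_point_offset is the z of the grasp point in the tool frame, in m); z points along the fingers, x is the direction in which the jaws open and shut, and the axes are right-handed (so a half turn about z gives the same grasp; the last joint's range is limited). The gripper opens to 91 mm and grips with 3 to 60 N. Pads are 32 mm wide; open, the fingers measure 118 mm over their backs; the gripper's body (76 mm by 178 mm) begins 60 mm behind the grasp point.
Start: joints at [1.092, 0.379, 1.734, -0, 1.028, -0.033], TCP at [0.302, 0.632, 0.214] pointing down, gripper open.
Joint ranges: [-2.77, 2.77], [-0.74, 2.19], [0, 2.66], [-1.06, 4.2], [0.31, 2.87], [-3.08, 3.08]. Speed limits (rad/s): [1.89, 1.89, 2.39, 3.14, 3.14, 3.14].

INTERFACE

Orientations are given as a unit quaternion [x, y, z, w].
In Python, from rig import ctrl gives the robot as it stands. The module is installed in compiled form; this text tells all that it offers.
- The arm moves only by the tool apply_moves, never from a script. Its arguments are lists of equal length, an entry for each row: "grip": the closure, from -1 (fully open) to 1 (shut), so that 0 is half open; "linear": the shift along the world's x, y, z in cm, a list of three; "roll": the turn about the world's z in rad. In form: {"grip": [grip, ...], "linear": [[dx, dy, dz], ...], "roll": [roll, ...]}. A call has 1 to 5 rows; each row is the pose to reach, as a shift and turn from the pose commanded when the call began; what a row does not reach only later rows make up. A row lasts 1/12 s, in which the tool goes at most 41.7 mm and 7.16 degrees, less where a joint would pass 70% of its speed; a pose out of reach is approached as far as the arm can. A call with a gripper value outside its range is refused whole. The fingers move at their own pace and stop on an object; "grip_force" is the grip in N (left out, the last holds). Time passes only in rows, so rows that repeat a pose let the fingers close. It gives the time, the measured TCP pose, the force and the opening at its end, in the units of the state.
- ctrl.state(): the state, without advancing time (a new reading comes with each control period).
- ctrl.camera(name): name is "side" or "top" or "wrist"; returns the picture (420x560x3 uint8, red, green, blue); there is no depth.
- ctrl.calibration(name): a dict with "fx", "fy", "cx", "cy" (pixels), "rvec" (rotation vector, rad) and "tvec" (3), from world to camera coordinates, as OpenCV has them; the wrist camera has in their place "tool_from_camera" (4x4, takes a point from camera to tool coordinates, whose origin is the TCP and whose axes are the tool frame's). Camera axes: x right, y down, z forward; pixel columns grow to the right and rows downward; lengths in m; the calibration is good to about 2 mm. A picture is of the moment at which its call begins: read the wrist's pose just before it. calibration takes no time and is no camera call.
- ctrl.close_job(): hands the job in, once; it reports no verdict.
Trained networks look in the newest picture that a camera, given by its name, has taken for a name from the list of things; names that differ only in an ending like _2 or _b are one class to them, and where a whole thing is asked for, a point or a joint stands for the part that bears it (a point fixed in the world has none). Each returns a list of dicts, best first, with "conf" (0 to 1); they miss things now and then, are a little off and sometimes report something else, mostly with a low value. They report only what shows in the picture. A call takes as long as a camera call. They do not tell look-alikes from the thing itself.
- ctrl.spot_in(target, camera): "at" ([column, row] in pixels, amid what is visible of it).
The state is a dict: "t": time; "joint_pos": joint angles; "dq": joint speeds; "joint_torque": joint torques, N m; "tcp_pos": TCP position; "tool_rot": TCP orientation; "force": force on the tool from outside, world axes, zero at the start; "torque": the same for the moment, N m; "gripper_width": opening from 0.0 (shut) to 1.0 (fully open).
Only numpy, scipy, OpenCV 4.12 (cv2) and the standard library are available. Lean on these libraries where they do the work, as an engineer would, in place of code of your own. Each camera call takes 0.05 s, during which the arm holds its last target. There are 200 camera calls.

TASK

Put the dust extractor back together: drop every filter cartridge into a bay of the plywood filter box, one to a bay and right down on the floor; only then fit the holed cover plate over the four standoffs and press it down until all four have clicked and it lies level on their shoulders. Put the lid on the dust pot so that it sits seated and level, and, once the cover is on and not before, switch the extractor on by throwing its toggle lever right over; leave the glue bottle standing where it is.

Things in the scene. Friction and masses are not known exactly. Their poses are not given: they have to be found in the camera images.
- filter_box: Filter box of the bench dust extractor: open plywood box 108 (x) x 208 (y) x 36 mm high, fixed to the bench; origin at the centre of its underside (bench height), z up. Inner floor 8 mm up. Five 3 mm divider strips along x (tops 32 mm up) make four open bays side by side in y. Four snap standoffs stand at x = +-38, y = +-88 mm.
- seat (a point): Point midway between the four standoffs at the height of their shoulders, 70 mm above the bench; axes as the filter box. Each standoff is a black post 18 mm thick up to this shoulder, then a white pin 12 mm thick tapering over its last 10 mm to 5 mm at the tip, 27 mm above the shoulder. With the cover fully home, the cover's origin lies here.
- cover: Holed cover plate, loose, 350 g: aluminium, 104 (x) x 204 (y) x 6 mm, four round 15 mm holes at x = +-38, y = +-88 mm for the pins; dark wooden grip block on the middle, 24 (x) x 70 (y) mm, top 36 mm above the underside. Origin: centre of underside, z up. A half turn fits too. Rests on unclicked clips about 14 mm above the shoulders; needs some 10 to 20 N down in all to click home.
- pot_rim (a point): Centre of the mouth of the dust pot, 80 mm above the bench. The pot is a plain steel cylinder, 100 mm outside and 92 mm inside diameter, 80 mm high, open at the top, fixed to the bench.
- lid: The pot's loose steel lid, 200 g: disc 112 mm in diameter, 6 mm thick; under it a plug 84 mm in diameter and 8 mm deep with a tapered edge that goes into the pot; on it a black round knob 26 mm in diameter, top 44 mm above the plug's underside. Origin: centre of the plug's underside, z up; seated it is 8 mm below pot_rim.
- cartridge0: Filter cartridge (None from the start if absent), 140 g: grey block with paper pleats on a weighted black foot, 84 (x) x 28 (y) x 30 mm, grip rib on top along x, 50 long, 12 wide (y), 22 high (top 52 mm above the underside). Origin: centre of underside, z up. All alike, any bay, either way round; it stands in a bay with its origin 8 mm above the bench.
- cartridge1: Filter cartridge (None from the start if absent), 140 g: grey block with paper pleats on a weighted black foot, 84 (x) x 28 (y) x 30 mm, grip rib on top along x, 50 long, 12 wide (y), 22 high (top 52 mm above the underside). Origin: centre of underside, z up. All alike, any bay, either way round; it stands in a bay with its origin 8 mm above the bench.
- cartridge2: Filter cartridge (None from the start if absent), 140 g: grey block with paper pleats on a weighted black foot, 84 (x) x 28 (y) x 30 mm, grip rib on top along x, 50 long, 12 wide (y), 22 high (top 52 mm above the underside). Origin: centre of underside, z up. All alike, any bay, either way round; it stands in a bay with its origin 8 mm above the bench.
- cartridge3: Filter cartridge (None from the start if absent), 140 g: grey block with paper pleats on a weighted black foot, 84 (x) x 28 (y) x 30 mm, grip rib on top along x, 50 long, 12 wide (y), 22 high (top 52 mm above the underside). Origin: centre of underside, z up. All alike, any bay, either way round; it stands in a bay with its origin 8 mm above the bench.
- bay0 (a point): Middle of the floor of bay 0 of the filter box, 8 mm above the bench, axes as the box. The bay is 96 mm long (x) and 34 mm wide (y); neighbours are 37 mm apart.
- bay1 (a point): Middle of the floor of bay 1 of the filter box, 8 mm above the bench, axes as the box. The bay is 96 mm long (x) and 34 mm wide (y); neighbours are 37 mm apart.
- bay2 (a point): Middle of the floor of bay 2 of the filter box, 8 mm above the bench, axes as the box. The bay is 96 mm long (x) and 34 mm wide (y); neighbours are 37 mm apart.
- bay3 (a point): Middle of the floor of bay 3 of the filter box, 8 mm above the bench, axes as the box. The bay is 96 mm long (x) and 34 mm wide (y); neighbours are 37 mm apart.
- clip0 (a joint): Springy clip on the outer (y -) side of the pin at x -38, y -88 mm (box axes): how far it is pushed into the pin, in m. 0 = sprung out (free, or clicked over the cover), 0.002 to 0.006 while a hole's edge rubs past. Its slope starts 18 mm above the shoulder, its catch is 9 mm above the shoulder, so a clicked cover may lift 3 mm.
- clip1 (a joint): Springy clip on the outer (y +) side of the pin at x -38, y +88 mm (box axes): how far it is pushed into the pin, in m. 0 = sprung out (free, or clicked over the cover), 0.002 to 0.006 while a hole's edge rubs past. Its slope starts 18 mm above the shoulder, its catch is 9 mm above the shoulder, so a clicked cover may lift 3 mm.
- clip2 (a joint): Springy clip on the outer (y -) side of the pin at x +38, y -88 mm (box axes): how far it is pushed into the pin, in m. 0 = sprung out (free, or clicked over the cover), 0.002 to 0.006 while a hole's edge rubs past. Its slope starts 18 mm above the shoulder, its catch is 9 mm above the shoulder, so a clicked cover may lift 3 mm.
- clip3 (a joint): Springy clip on the outer (y +) side of the pin at x +38, y +88 mm (box axes): how far it is pushed into the pin, in m. 0 = sprung out (free, or clicked over the cover), 0.002 to 0.006 while a hole's edge rubs past. Its slope starts 18 mm above the shoulder, its catch is 9 mm above the shoulder, so a clicked cover may lift 3 mm.
- switch_base: Grey block, 70 (x) x 50 (y) x 25 mm, fixed to the bench, that carries the extractor's toggle switch; origin at the centre of its underside, z up. The lever's pivot runs along y, 22 mm above the origin.
- switch (a joint): Angle of the switch lever, rad: 0 = off, leaning 0.5 rad towards -x of switch_base; 1.0 = on, leaning 0.5 rad towards +x. The lever is a 10 mm rod, 65 mm from pivot to the centre of its ball; it stays where it is left and needs about 1 N at the ball.
- switch_tip (a point): Centre of the black ball, 26 mm in diameter, at the end of the switch lever; 79 mm above the bench at off and at on.
- glue: Bystander, not part of the job: a yellow glue bottle, 60 mm wide, 160 mm tall, standing; origin at the middle of its underside.
Not all that is in view belongs to the job. Leave any yellow look-alike of the cartridge3 alone.

How it is judged:
On the way, in this order (a step that is already met when the one before it is completed fails the run):
1. every cartridge that is there stands in a bay of the filter box, down on its floor (x of cartridge0 in the frame of filter_box between -0.012 and 0.012 m and y of cartridge0 in the frame of filter_box between -0.066 and 0.066 m and z of cartridge0 in the frame of filter_box between 0.004 and 0.013 m and angle between the x axis of each of cartridge0, cartridge1, cartridge2, cartridge3 and the x axis of filter_box, either way round below 0.2 rad and angle between each of cartridge0, cartridge1, cartridge2, cartridge3's own z axis and vertical below 0.1 rad and x of cartridge1 in the frame of filter_box between -0.012 and 0.012 m and y of cartridge1 in the frame of filter_box between -0.066 and 0.066 m and z of cartridge1 in the frame of filter_box between 0.004 and 0.013 m and x of cartridge2 in the frame of filter_box between -0.012 and 0.012 m and y of cartridge2 in the frame of filter_box between -0.066 and 0.066 m and z of cartridge2 in the frame of filter_box between 0.004 and 0.013 m and x of cartridge3 in the frame of filter_box between -0.012 and 0.012 m and y of cartridge3 in the frame of filter_box between -0.066 and 0.066 m and z of cartridge3 in the frame of filter_box between 0.004 and 0.013 m), for 0.2 s.
2. the cover plate is clicked home over all four standoffs (z of cover in the frame of seat between -0.003 and 0.0035 m and horizontal distance between cover and seat below 0.006 m and angle between cover's own z axis and vertical below 0.03 rad and angle between the x axis of cover and the x axis of filter_box, either way round below 0.06 rad and value of joint each of clip0, clip1, clip2, clip3 below 0.0015 m), for 0.2 s.
At the end, for the whole second after the job is handed in: Cartridges in bays, upright, 4 to 13 mm above the bench; cover within 3.5 mm of the shoulders, 6 mm of the seat sideways, 0.03 rad of level, 0.06 rad in line, all clips sprung out (under 1.5 mm); lid 5.5 to 11 mm below the rim, within 8 mm of centre, 0.03 rad of level; lever beyond 0.85; at rest (all of step 1 and all of step 2 and z of lid in the frame of pot_rim between -0.011 and -0.0055 m and horizontal distance between lid and pot_rim below 0.008 m and angle between lid's own z axis and vertical below 0.03 rad and linear speed of each of cover, lid below 0.02 m/s and value of joint switch above 0.85 rad); the robot touches nothing.
It fails at once if the switch is thrown (beyond 0.4 rad) while the cover is not on the filter box (value of joint switch above 0.4 rad and distance between cover and seat above 0.03 m).
It fails at once if the glue bottle is shifted by more than 50 mm (distance of glue from where it was at the start of the episode above 0.05 m).
It fails at once if the glue bottle is tipped over (angle between glue's own z axis and vertical above 0.5 rad).
Of cartridge0, cartridge1, cartridge2, cartridge3 only 3 to 4 are there at a start; the rules pass over those that are not, and their reading is None.
At some moment in a run one of cartridge0, cartridge1, cartridge2, cartridge3, cover, lid may be knocked a few centimetres aside while the robot is not near it.
It also fails if it takes over 208 s, if anything falls off the work surface, if the arm or the gripper's body presses on something with over 40 N, if the wrist force passes 120 N, or if a joint passes its speed limit or range.

## Working session

There is one attempt and no reset: what is moved stays moved. The work goes in short steps, Python scripts to look and compute and a tool call to move; the robot and the scene stay as the last step left them, time stands still between calls to the robot, and variables do not carry over. Pictures are saved under pics/ and viewed, about 12 in all and at most 16, crops included, and the job is handed in when it is done.

Besides the shell and the picture viewer there is one more tool, called after "Emit:" as a command line: name --pt "numbers of a row" for each row, then --argument value for the rest. apply_moves: Moves the arm, as the interface text tells. Its arguments: {"type":"object","properties":{"grip":{"type":"array","items":{"type":"number"}},"linear":{"type":"array","items":{"type":"array","items":{"type":"number"}}},"roll":{"type":"array","items":{"type":"number"}},"grip_force":{"type":"number"}},"required":["grip","linear","roll"]}

```bash
mkdir -p pics; cat > h.py <<'E'
from rig import ctrl
import numpy as np, cv2
from scipy.spatial.transform import Rotation as R
def cam(name):
    s=ctrl.state(); img=ctrl.camera(name); c=ctrl.calibration(name)
    K=np.array([[c['fx'],0,c['cx']],[0,c['fy'],c['cy']],[0,0,1]])
    if name=='wrist':
        T=np.eye(4);T[:3,:3]=R.from_quat(s['tool_rot']).as_matrix();T[:3,3]=s['tcp_pos']
        M=T@np.array(c['tool_from_camera'])
    else:
        M=np.eye(4);M[:3,:3]=cv2.Rodrigues(np.array(c['rvec'],float))[0];M[:3,3]=np.ravel(c['tvec']);M=np.linalg.inv(M)
    return img,K,M
def save(img,fn): cv2.imwrite('pics/'+fn,img[:,:,::-1])
def ray(uv,K,M,z):
    d=M[:3,:3]@np.linalg.inv(K)@np.array([uv[0],uv[1],1.]);o=M[:3,3]
    return (o+d*(z-o[2])/d[2])
def proj(p,K,M):
    q=np.linalg.inv(M)@np.append(p,1.);q=K@q[:3];return q[:2]/q[2]
E
python3 - <<'E'
from h import *
s=ctrl.state();print(s,ctrl.grip_point_offset)
ims=[]
Z=dict(cartridge0=.052,cover=.036,lid=.044,filter_box=.036,switch_base=.025,switch_tip=.079,glue=.08,pot_rim=.08,seat=.07)
for n in('top','side'):
    im,K,M=cam(n);ims.append(im);print(n,M[:3,3],K[0,0]);save(im,n+'0.png')
    for t in Z:
        try:r=ctrl.spot_in(t,n)
        except Exception as e: print(t,e);continue
        for d in r:print(t,np.round(d['at']),round(d['conf'],2),ray(d['at'],K,M,Z[t]).round(3))
print(ctrl.state()['t'])
E
```

```text
{'t': 0.0, 'joint_pos': array([ 1.09171129e+00,  3.79424703e-01,  1.73478550e+00, -6.34640525e-06,
        1.02848687e+00, -3.32981508e-02]), 'dq': array([ 0.00246085, -0.00061886,  0.00050611,  0.00104711, -0.00084358,
       -0.00044188]), 'joint_torque': array([ 1.32065081e-03, -7.63741136e+01, -4.34360290e+01,  6.51968597e-02,
        4.24679951e-02, -1.11359286e-04]), 'tcp_pos': array([0.30163881, 0.63123326, 0.21327463]), 'tool_rot': array([ 8.45920979e-01,  5.33307972e-01, -4.75299492e-04,  2.81127278e-04]), 'force': array([ 0.23977875,  0.5070464 , -0.765031  ]), 'torque': array([-0.02935844, -0.05583731, -0.00414124]), 'gripper_width': 1.0003035337812778} -0.0188
top [ 0.33814261 -0.06893712  1.5389404 ] 545.7740763854495
cartridge0 [335. 206.] 0.83 [ 0.551 -0.219  0.052]
cartridge0 [400. 244.] 0.79 [ 0.444 -0.392  0.052]
cartridge0 [439. 232.] 0.75 [ 0.475 -0.499  0.052]
cartridge0 [387. 202.] 0.73 [ 0.561 -0.363  0.052]
cartridge0 [336. 267.] 0.62 [ 0.383 -0.217  0.052]
cover [149. 268.] 0.82 [0.391 0.294 0.036]
lid [151. 179.] 0.66 [0.64  0.292 0.044]
filter_box [260. 232
[... 207 characters left out ...]
46 0.039 0.08 ]
seat [264. 236.] 0.76 [ 0.471 -0.022  0.07 ]
side [ 0.20126809 -1.05013892  0.9388201 ] 512.308269363559
cartridge0 [284. 264.] 0.87 [ 0.539 -0.252  0.052]
cartridge0 [269. 330.] 0.71 [ 0.432 -0.418  0.052]
cartridge0 [314. 308.] 0.66 [ 0.547 -0.402  0.052]
cartridge0 [305. 370.] 0.63 [ 0.463 -0.536  0.052]
cartridge0 [222. 289.] 0.56 [ 0.376 -0.268  0.052]
cover [172. 172.] 0.76 [0.385 0.254 0.036]
lid [307. 217.] 0.67 [ 0.67  -0.106  0.044]
lid [246. 156.] 0.64 [0.619 0.237 0.044]
filter_box [232. 219.] 0.79 [ 0.482 -0.025  0.036]
switch_base [306. 231.] 0.64 [ 0.653 -0.137  0.025]
glue [363. 250.] 0.65 [ 0.719 -0.309  0.08 ]
seat [232. 217.] 0.58 [ 0.472 -0.058  0.07 ]
1.0
```

View top.

```bash
python3 -c "
import cv2
a=cv2.imread('pics/top0.png')[120:300,90:480];cv2.imwrite('pics/t0c.png',cv2.resize(a,None,fx=2,fy=2,interpolation=cv2.INTER_CUBIC))"
```

```text
(no output)
```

View pics/t0c.png

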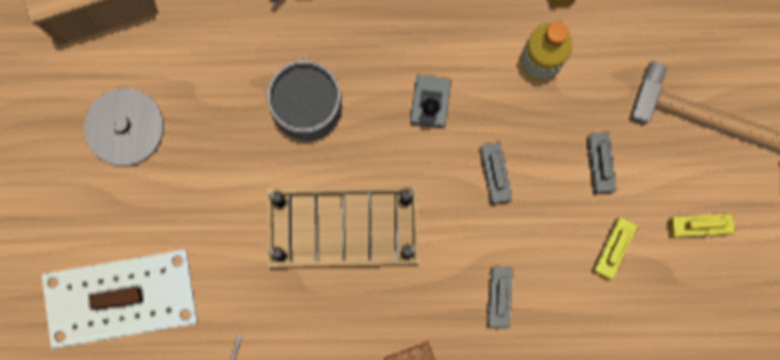

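Emit:
apply_moves --grip '[-1, -1, -1, -1, -1]' --pt "2.9 -2.8 1" --pt "5.8 -5.6 2" --pt "8.7 -8.4 3" --pt "11.6 -11.2 4" --pt "14.5 -14 5" --roll '[0.1, 0.2, 0.3, 0.4, 0.448]'

```text
t: 1.42
tcp_pos: [0.4479, 0.4902, 0.2645]
tool_rot: [0.704, 0.71, 0.0, 0.0]
force: [-0.4, 1.2, 0.1]
gripper_width: 0.998
```

Emit:
apply_moves --grip '[-1, -1, -1, -1, -1]' --pt "2.9 -2.8 0" --pt "5.8 -5.6 0" --pt "8.7 -8.4 0" --pt "11.6 -11.2 0" --pt "14.5 -14 0" --roll '[0, 0, 0, 0, 0]'

```text
t: 1.83
tcp_pos: [0.5931, 0.35, 0.2642]
tool_rot: [0.706, 0.708, 0.0, 0.0]
force: [0.2, 0.5, 0.5]
gripper_width: 1.004
```

Emit:
apply_moves --grip '[-1, -1, -1, -1, -1]' --pt "2.4 -2.8 0" --pt "2.4 -5.5 0" --pt "2.4 -5.5 0" --pt "2.4 -5.5 0" --pt "2.4 -5.5 0" --roll '[0, 0, 0, 0, 0]'

```text
t: 2.25
tcp_pos: [0.6158, 0.2969, 0.264]
tool_rot: [0.706, 0.708, 0.0, -0.0]
force: [0.7, -0.0, 0.1]
gripper_width: 1.001
```

```bash
python3 - <<'E'
from h import *
s=ctrl.state();print(s['t'],s['tcp_pos'],R.from_quat(s['tool_rot']).as_euler('xyz'))
print(np.round(ctrl.calibration('wrist')['tool_from_camera'],3))
im,K,M=cam('wrist');save(im,'w1.png');print(K)
for t,z in(('lid',.044),('cover',.036),('pot_rim',.08)):
  for d in ctrl.spot_in(t,'wrist'):print(t,np.round(d['at']),round(d['conf'],2),ray(d['at'],K,M,z).round(3))
# top segmentation of cartridges
im=cv2.imread('pics/top0.png');hsv=cv2.cvtColor(im,cv2.COLOR_BGR2HSV)
_=ctrl.calibration('top');c=_;K=np.array([[c['fx'],0,c['cx']],[0,c['fy'],c['cy']],[0,0,1]])
M=np.eye(4);M[:3,:3]=cv2.Rodrigues(np.array(c['rvec'],float))[0];M[:3,3]=np.ravel(c['tvec']);M=np.linalg.inv(M)
m=(hsv[...,1]<70).astype(np.uint8)
n,l,st,ce=cv2.connectedComponentsWithStats(m)
for i in range(1,n):
    if st[i,4]>100:
        r=cv2.minAreaRect(np.argwhere(l==i)[:,::-1].astype(np.float32))
        b=cv2.boxPoints(r);w=np.array([ray(p,K,M,.03)[:2] for p in b]);e=w[1]-w[0];f=w[2]-w[1]
        if np.hypot(*e)<np.hypot(*f):e,f=f,e
        print(st[i,4],np.round(r[0]),w.mean(0).round(3),np.hypot(*e).round(3),np.hypot(*f).round(3),'yaw',np.round(np.arctan2(e[1],e[0]),2))
E
```

```text
2.25 [0.61578114 0.29688906 0.26404851] [ 3.14145614e+00 -2.23882656e-04  1.57276830e+00]
[[ 1.     0.001  0.    -0.   ]
 [-0.001  0.969  0.248 -0.069]
 [ 0.    -0.248  0.969 -0.171]
 [ 0.     0.     0.     1.   ]]
[[310.7529695    0.         281.6757354 ]
 [  0.         310.7529695  210.57479647]
 [  0.           0.           1.        ]]
lid [282. 194.] 0.92 [0.624 0.297 0.044]
lid [61. 73.] 0.71 [0.482 0.039 0.044]
cover [277.  24.] 0.64 [0.428 0.29  0.036]
pot_rim [ 81. 210.] 0.88 [0.638 0.06  0.08 ]
39182 [280.  95.] [ 0.887 -0.071] 1.648 0.569 yaw -1.59
210 [486.  76.] [ 0.924 -0.669] 0.135 0.015 yaw -1.47
400 [481.  88.] [ 0.888 -0.652] 0.098 0.035 yaw -1.48
846 [414.  96.] [ 0.868 -0.458] 0.215 0.034 yaw -1.47
1163 [242. 170.] [0.664 0.038] 0.112 0.102 yaw 3.13
292 [414. 166.] [ 0.665 -0.448] 0.09 0.028 yaw -0.36
424 [305. 170.] [ 0.658 -0.14 ] 0.071 0.049 yaw -0.16
1213 [152. 183.] [0.63  0.293] 0.109 0.108 yaw -0.78
324 [391. 201.] [ 0.566 -0.376] 0.084 0.031 yaw -3.07
315 [338. 206.] [ 0.554 -0.228] 0.084 0.03 yaw -2.98
2558 [149. 269.] [0.39  0.297] 0.206 0.105 yaw -1.42
320 [340. 268.] [ 0.382 -0.228] 0.083 0.029 yaw -0.1
147 [  6. 314.] [0.274 0.686] 0.056 0.03 yaw -3.09
1105 [ 25. 372.] [0.121 0.627] 0.219 0.055 yaw -2.29
654 [259. 388.] [ 0.069 -0.002] 0.285 0.163 yaw -1.59
612 [277. 394.] [ 0.051 -0.05 ] 0.171 0.035 yaw -2.04
637 [272. 405.] [ 0.024 -0.036] 0.19 0.037 yaw -2.06
163 [257. 407.] [0.02  0.006] 0.134 0.017 yaw -2.2
```

View pics/w1.png

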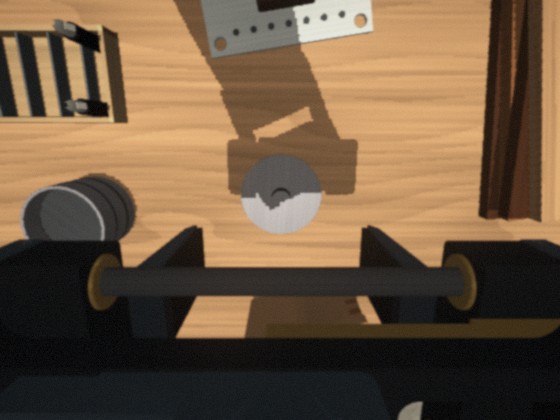

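Emit:
apply_moves --grip '[-1, -1, -1, -1, -1]' --pt "0.7 -4 0.8" --pt "1.4 -8 1.6" --pt "2.1 -12 2.4" --pt "2.8 -16 3.2" --pt "3.4 -20 4" --roll '[0, 0, 0, 0, 0]'

```text
t: 2.87
tcp_pos: [0.6499, 0.0956, 0.3045]
tool_rot: [0.706, 0.708, 0.0, 0.0]
force: [1.4, 0.1, -0.1]
gripper_width: 1.001
```

Emit:
apply_moves --grip '[-1, -1, -1, -1, -1]' --pt "0 -3.5 1" --pt "0 -6.7 2" --pt "0 -6.7 2.6" --pt "0 -6.7 2.6" --pt "0 -6.7 2.6" --roll '[0, 0, 0, 0, 0]'

```text
t: 3.28
tcp_pos: [0.6499, 0.0304, 0.33]
tool_rot: [0.706, 0.708, 0.0, 0.0]
force: [0.1, 0.2, 0.1]
gripper_width: 0.997
```

```bash
python3 - <<'E'
from h import *
s=ctrl.state();print(s['t'],s['tcp_pos'])
im,K,M=cam('wrist');save(im,'w2.png');np.savez('w2.npz',K=K,M=M)
for t,z in(('pot_rim',.08),('clip0',.09),('filter_box',.03),('switch_tip',.079)):
  for d in ctrl.spot_in(t,'wrist'):print(t,np.round(d['at']),round(d['conf'],2),ray(d['at'],K,M,z).round(3))
cv2.imwrite('pics/w2b.png',cv2.resize(im[:260,60:460,::-1],None,fx=2,fy=2,interpolation=cv2.INTER_CUBIC))
E
```

```text
3.2833 [0.64993355 0.03036679 0.3300242 ]
pot_rim [284. 183.] 0.96 [0.65  0.033 0.08 ]
filter_box [246.  54.] 0.95 [ 0.478 -0.02   0.03 ]
switch_tip [157. 174.] 0.63 [ 0.639 -0.14   0.079]
switch_tip [250.  56.] 0.38 [ 0.491 -0.01   0.079]
```

View pics/w2b.png

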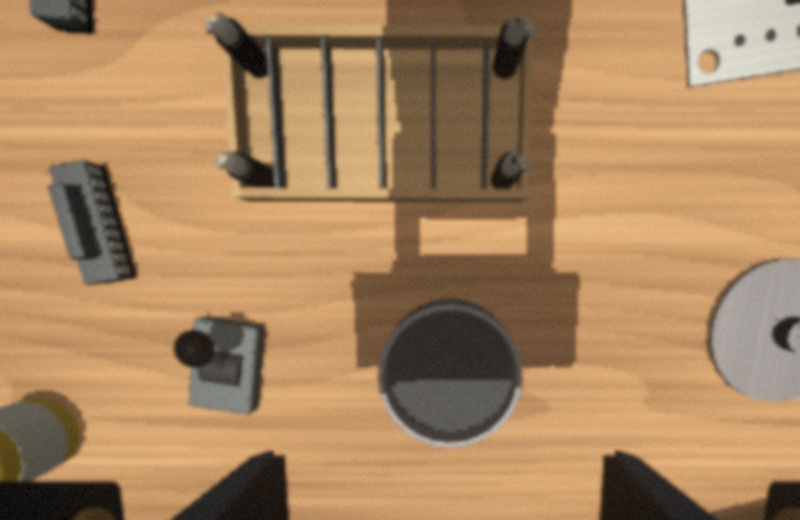

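```bash
python3 - <<'E'
from h import *
f=np.load('w2.npz');K,M=f['K'],f['M']
def q(x,y,z):return ray((x/2+60-.25,y/2-.25),K,M,z)[:2]
print('pot',q(450.5,372,.08))
P=np.array([q(214,22,.097),q(522,22,.097),q(228,158,.097),q(515,158,.097)]);print(P.round(4),P.mean(0),P[1]-P[0],P[3]-P[2])
B=np.array([q(237,198,.036),q(525,198,.036),q(232,27,.036),q(526,27,.036)]);print(B.round(4),B.mean(0))
print('ball',q(193,348,.079),'base',q(228,365,.025))
L=q(780,330,.014);print('lid',L)
print('cart',q(88,220,.03))
E
```

```text
pot [0.65353081 0.03471245]
[[ 0.4472 -0.103 ]
 [ 0.4465  0.0744]
 [ 0.5201 -0.1009]
 [ 0.5195  0.0727]] [ 0.48333665 -0.01420769] [-0.0006774   0.17733547] [-0.00065963  0.17362026]
[[ 0.5373 -0.1165]
 [ 0.5365  0.0871]
 [ 0.43   -0.1113]
 [ 0.4292  0.0839]] [ 0.48325946 -0.01422144]
ball [ 0.63785082 -0.14049683] base [ 0.65824401 -0.13653967]
lid [0.63089528 0.29204322]
cart [ 0.55216254 -0.2271369 ]
```

Emit:
apply_moves --grip '[-1, -1, -1, -1, -1]' --pt "-0.4 4 -1.2" --pt "-0.8 8 -2.4" --pt "-1.2 12 -3.6" --pt "-1.6 16 -4.8" --pt "-2 20 -6" --roll '[0, 0, 0, 0, 0]'

```text
t: 3.95
tcp_pos: [0.6292, 0.2306, 0.2695]
tool_rot: [0.706, 0.708, -0.0, -0.0]
force: [1.9, 0.2, 0.2]
gripper_width: 1.0
```

Emit:
apply_moves --grip '[-1, -1, -1, -1, -1]' --pt "0 3.5 -2" --pt "0 6.5 -4" --pt "0 6.5 -8" --pt "0 6.5 -12" --pt "0 6.5 -12" --roll '[0, 0, 0, 0, 0]'

```text
t: 4.37
tcp_pos: [0.6254, 0.2927, 0.1424]
tool_rot: [0.706, 0.708, -0.005, -0.002]
force: [-2.3, 0.3, -2.2]
gripper_width: 0.996
```

```bash
python3 - <<'E'
from h import *
s=ctrl.state();print(s['t'],s['tcp_pos'])
im,K,M=cam('wrist');save(im,'w3.png');
for t,z in(('lid',.014),('lid',.044)):
  for d in ctrl.spot_in(t,'wrist'):print(t,np.round(d['at']),round(d['conf'],2),ray(d['at'],K,M,z).round(3))
h=cv2.cvtColor(im,cv2.COLOR_RGB2HSV)
E
```

```text
4.3667 [0.62544472 0.2926755  0.14237712]
lid [282. 208.] 0.62 [0.629 0.292 0.014]
lid [282. 208.] 0.62 [0.622 0.292 0.044]
```

View pics/w3.png

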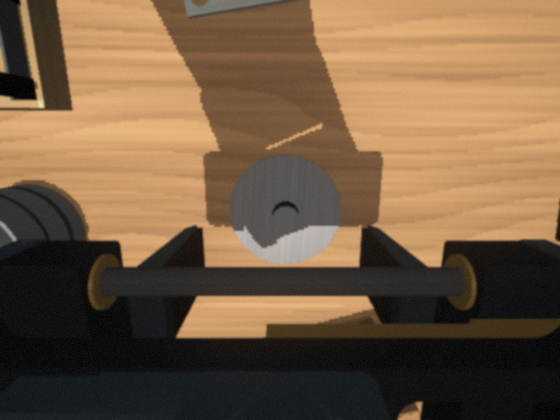

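Emit:
apply_moves --grip '[-1, -1, -1, -1, -1]' --pt "0 -0.2 -4" --pt "0 -0.2 -8" --pt "0 -0.2 -11" --pt "0 -0.2 -13" --pt "0 -0.2 -13" --roll '[0, 0, 0, 0, 0]'

```text
t: 4.93
tcp_pos: [0.6296, 0.2907, 0.0191]
tool_rot: [0.707, 0.708, -0.001, -0.0]
force: [-0.4, -0.1, -0.5]
gripper_width: 0.999
```

Emit:
apply_moves --grip '[1, 1, 1, 1, 1]' --pt "0 0 0" --pt "0 0 0" --pt "0 0 0" --pt "0 0 0" --pt "0 0 0" --roll '[0, 0, 0, 0, 0]' --grip_force 30

```text
t: 5.35
tcp_pos: [0.6307, 0.2915, 0.0218]
tool_rot: [0.706, 0.708, 0.001, 0.0]
force: [0.5, 0.9, 0.5]
gripper_width: 0.664
```

Emit:
apply_moves --grip '[1, 1, 1, 1, 1]' --pt "0 0 0" --pt "0 0 0" --pt "0 0 2" --pt "0 0 6" --pt "0 0 10" --roll '[0, 0, 0, 0, 0]'

```text
t: 5.77
tcp_pos: [0.6288, 0.2907, 0.1201]
tool_rot: [0.706, 0.708, -0.002, -0.001]
force: [0.9, 0.7, 0.7]
gripper_width: 0.3
```

Emit:
apply_moves --grip '[1, 1, 1]' --pt "0 0 0" --pt "0 0 0" --pt "0 0 0" --roll '[0, 0, 0]'

```text
t: 6.02
tcp_pos: [0.6297, 0.2911, 0.1202]
tool_rot: [0.706, 0.708, -0.0, -0.0]
force: [-0.4, 0.5, -0.3]
gripper_width: 0.079
```

Emit:
apply_moves --grip '[-0.2, -0.2, -0.2, -0.2, -0.2]' --pt "0 0 0" --pt "0 0 0" --pt "0 0 0" --pt "0 0 0" --pt "0 0 0" --roll '[0, 0, 0, 0, 0]'

```text
t: 6.43
tcp_pos: [0.6298, 0.2911, 0.1198]
tool_rot: [0.706, 0.708, -0.0, -0.0]
force: [-0.4, 0.3, -0.1]
gripper_width: 0.416
```

Emit:
apply_moves --grip '[-0.2, -0.2, -0.2, -0.2, -0.2]' --pt "0 0 -2" --pt "0 0 -5" --pt "0 0 -8" --pt "0 0 -10" --pt "0 0 -10" --roll '[0, 0, 0, 0, 0]'

```text
t: 6.85
tcp_pos: [0.6276, 0.2902, 0.016]
tool_rot: [0.706, 0.708, -0.003, -0.001]
force: [-0.5, -0.6, -0.5]
gripper_width: 0.599
```

Emit:
apply_moves --grip '[1, 1, 1, 1, 1]' --pt "0 0 0" --pt "0 0 0" --pt "0 0 0" --pt "0 0 0" --pt "0 0 0" --roll '[0, 0, 0, 0, 0]'

```text
t: 7.27
tcp_pos: [0.6308, 0.2917, 0.0218]
tool_rot: [0.706, 0.708, 0.001, 0.0]
force: [-1.1, 0.9, 8.3]
gripper_width: 0.275
```

Emit:
apply_moves --grip '[1, 1, 1, 1, 1]' --pt "0 0 0" --pt "0 0 0" --pt "0 0 0" --pt "0 0 0" --pt "0 0 0" --roll '[0, 0, 0, 0, 0]'

```text
t: 7.68
tcp_pos: [0.6308, 0.2917, 0.0218]
tool_rot: [0.706, 0.708, 0.001, 0.0]
force: [-1.8, 1.9, 8.2]
gripper_width: 0.272
```

Emit:
apply_moves --grip '[1, 1, 1, 1, 1]' --pt "0 0 3" --pt "0 0 7" --pt "0 0 11" --pt "0 0 14" --pt "0 0 14" --roll '[0, 0, 0, 0, 0]'

```text
t: 8.1
tcp_pos: [0.633, 0.2925, 0.1678]
tool_rot: [0.706, 0.708, 0.004, 0.002]
force: [1.0, 0.1, -0.7]
gripper_width: 0.279
```

Emit:
apply_moves --grip '[1, 1, 1, 1, 1]' --pt "0.5 -3.5 0" --pt "1 -7 0" --pt "1.5 -11 0" --pt "2 -15 0" --pt "2.3 -19 0" --roll '[0, 0, 0, 0, 0]'

```text
t: 8.52
tcp_pos: [0.6526, 0.0995, 0.1599]
tool_rot: [0.706, 0.708, -0.0, -0.0]
force: [0.4, -0.7, -1.8]
gripper_width: 0.273
```

Emit:
apply_moves --grip '[1, 1, 1, 1, 1]' --pt "0 -3 0" --pt "0 -5.5 0" --pt "0 -6.7 0" --pt "0 -6.7 0" --pt "0 -6.7 0" --roll '[0, 0, 0, 0, 0]'

```text
t: 8.93
tcp_pos: [0.6528, 0.0343, 0.1601]
tool_rot: [0.707, 0.708, -0.0, -0.0]
force: [0.2, 0.0, -2.1]
gripper_width: 0.271
```

```bash
python3 - <<'E'
from h import *
s=ctrl.state();print(s['t'],s['tcp_pos'],s['force'],s['gripper_width'])
im,K,M=cam('wrist');save(im,'w4.png');np.savez('w4.npz',K=K,M=M)
E
```

```text
8.9333 [0.65276288 0.03426305 0.16005601] [ 0.21849036  0.02355374 -2.09920532] 0.2711380785363202
```

View pics/w4.png

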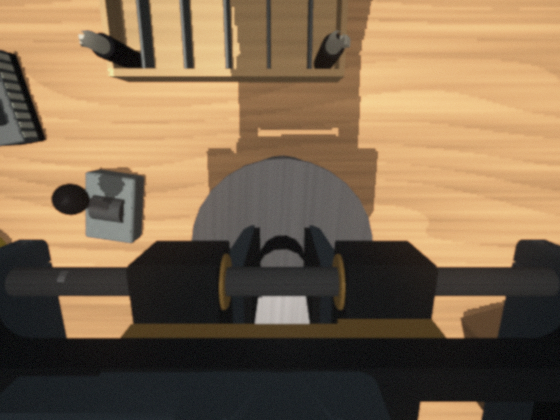

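```bash
python3 - <<'E'
from h import *
f=np.load('w4.npz');K,M=f['K'],f['M']
for z in(.146,.152,.156):print(z,ray((282,157),K,M,z),ray((193,238),K,M,z),ray((372,238),K,M,z))
E
```

```text
0.146 [0.59833419 0.03406705 0.146     ] [ 0.64880427 -0.02173055  0.146     ] [0.64852417 0.09077616 0.146     ]
0.152 [0.59785439 0.0340591  0.152     ] [ 0.64668713 -0.01992832  0.152     ] [0.64641613 0.08892847 0.152     ]
0.156 [0.59753452 0.03405381 0.156     ] [ 0.64527571 -0.01872684  0.156     ] [0.64501076 0.08769668 0.156     ]
```

Emit:
apply_moves --grip '[1, 1, 1, 1, 1]' --pt "0 0 -2" --pt "0 0 -4" --pt "0 0 -5.5" --pt "0 0 -6" --pt "0 0 -6.3" --roll '[0, 0, 0, 0, 0]'

```text
t: 9.4
tcp_pos: [0.6533, 0.0351, 0.097]
tool_rot: [0.706, 0.708, -0.0, -0.0]
force: [-1.7, 0.7, -1.4]
gripper_width: 0.274
```

Emit:
apply_moves --grip '[1, 1, 1]' --pt "0 0 -0.2" --pt "0 0 -0.4" --pt "0 0 -0.4" --roll '[0, 0, 0]'

```text
t: 9.65
tcp_pos: [0.6533, 0.0344, 0.0939]
tool_rot: [0.706, 0.708, 0.0, 0.0]
force: [-0.0, 0.3, -0.7]
gripper_width: 0.277
```

Emit:
apply_moves --grip '[0, 0, 0, 0, 0]' --pt "0 0 0" --pt "0 0 0" --pt "0 0 3" --pt "0 0 7" --pt "0 0 11" --roll '[0, 0, 0, 0, 0]'

```text
t: 10.07
tcp_pos: [0.6522, 0.0341, 0.2041]
tool_rot: [0.706, 0.708, -0.001, -0.001]
force: [-0.2, -0.5, -0.2]
gripper_width: 0.499
```

Emit:
apply_moves --grip '[0, 0, 0, 0, 0]' --pt "-1 -3.5 0.5" --pt "-2.5 -7 1" --pt "-4 -11 1" --pt "-5.5 -15 1" --pt "-7 -18 1" --roll '[0, 0, 0, 0, 0]'

```text
t: 10.48
tcp_pos: [0.5822, -0.1479, 0.214]
tool_rot: [0.706, 0.708, 0.0, 0.001]
force: [0.2, -0.3, -0.3]
gripper_width: 0.5
```

Emit:
apply_moves --grip '[0, 0, 0, 0, 0]' --pt "-2 -3.5 0" --pt "-3.8 -7 0" --pt "-3.8 -8.3 0" --pt "-3.8 -8.3 0" --pt "-3.8 -8.3 0" --roll '[0.08, 0.16, 0.16, 0.16, 0.16]'

```text
t: 10.9
tcp_pos: [0.5451, -0.2291, 0.2136]
tool_rot: [0.648, 0.761, 0.0, 0.0]
force: [0.0, 1.4, -0.7]
gripper_width: 0.502
```

```bash
cat >> h.py <<'E'
def carts():
    "segment grey cartridges in the wrist view: centre and yaw from rib top"
    s=ctrl.state();print(s['t'],s['tcp_pos'].round(4),R.from_quat(s['tool_rot']).as_euler('xyz')[2].round(3),s['gripper_width'].round(2))
    im,K,M=cam('wrist')
    for d in ctrl.spot_in('cartridge0','wrist'):
        print(np.round(d['at']),round(d['conf'],2),ray(d['at'],K,M,.03).round(3))
    m=(cv2.cvtColor(im,cv2.COLOR_RGB2HSV)[...,1]<70).astype(np.uint8);m[255:]=0
    n,l,st,ce=cv2.connectedComponentsWithStats(m)
    for i in range(1,n):
        if 500<st[i,4]<20000:
            p=np.argwhere(l==i)[:,::-1].astype(float)
            w=np.array([ray(q,K,M,.03)[:2] for q in p]).astype(np.float32)
            r=cv2.minAreaRect(w);b=cv2.boxPoints(r);e=b[1]-b[0];f=b[2]-b[1]
            if np.hypot(*e)<np.hypot(*f):e,f=f,e
            print(st[i,4],'c',np.round(r[0],4),np.hypot(*e).round(3),np.hypot(*f).round(3),'yaw',np.round((np.arctan2(e[1],e[0])+1.571)%np.pi-1.571,3))
    return im,K,M
E
python3 - <<'E'
from h import *
im,K,M=carts();save(im,'w5.png')
im,K,M=cam('top');save(im,'top1.png')
for d in ctrl.spot_in('lid','top'):print('lid',d['at'],d['conf'],ray(d['at'],K,M,.086))
E
```

```text
Traceback (most recent call last):
  File "h.py", line 21, in carts
    s=ctrl.state();print(s['t'],s['tcp_pos'].round(4),R.from_quat(s['tool_rot']).as_euler('xyz')[2].round(3),s['gripper_width'].round(2))
                                                                                                             ^^^^^^^^^^^^^^^^^^^^^^^^
AttributeError: 'float' object has no attribute 'round'
```

```bash
sed -i "s/s\['gripper_width'\].round(2)/round(s['gripper_width'],2)/" h.py
python3 - <<'E'
from h import *
im,K,M=carts();save(im,'w5.png')
a,K,M=cam('top');save(a,'top1.png')
for d in ctrl.spot_in('lid','top'):print('lid',d['at'],d['conf'],ray(d['at'],K,M,.086))
E
```

```text
10.9 [ 0.5451 -0.2291  0.2136] 1.73 0.5
[306.  41.] 0.86 [ 0.384 -0.23   0.03 ]
[154. 186.] 0.72 [ 0.561 -0.376  0.03 ]
[41. 89.] 0.66 [ 0.475 -0.502  0.03 ]
[279. 195.] 0.64 [ 0.549 -0.233  0.03 ]
[151.  81.] 0.58 [ 0.448 -0.386  0.03 ]
2248 c [ 0.3837 -0.2312] 0.083 0.028 yaw -0.096
947 c [ 0.4831 -0.0846] 0.102 0.025 yaw 0.014
831 c [ 0.4818 -0.0562] 0.095 0.012 yaw 0.009
965 c [ 0.4819 -0.0202] 0.094 0.014 yaw 0.006
1120 c [0.4822 0.0158] 0.094 0.017 yaw 0.006
1339 c [0.482  0.0529] 0.095 0.021 yaw 0.008
2122 c [ 0.5644 -0.3767] 0.084 0.036 yaw 0.071
1607 c [ 0.5531 -0.2305] 0.084 0.027 yaw 0.15
1563 c [ 0.6291 -0.3969] 0.135 0.041 yaw -1.41
597 c [ 0.6621 -0.5293] 0.059 0.018 yaw -1.41
557 c [0.5616 0.0893] 0.053 0.018 yaw -1.41
lid [238.9, 165.2] 0.58 [0.66355428 0.04212717 0.086     ]
```

View pics/w5.png

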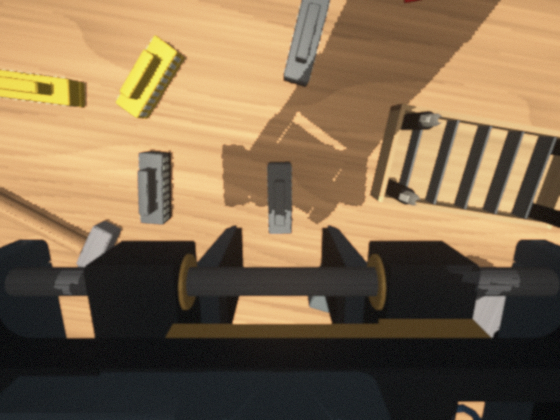

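Emit:
apply_moves --grip '[0, 0, 0, 0, 0]' --pt "0.8 -0.1 -4" --pt "0.8 -0.1 -8" --pt "0.8 -0.1 -12" --pt "0.8 -0.1 -16" --pt "0.8 -0.1 -18" --roll '[-0.01, -0.01, -0.01, -0.01, -0.01]'

```text
t: 11.52
tcp_pos: [0.5512, -0.2278, 0.029]
tool_rot: [0.651, 0.759, -0.001, -0.002]
force: [-1.4, 0.7, 0.3]
gripper_width: 0.496
```

Emit:
apply_moves --grip '[0, 1, 1, 1, 1]' --pt "0 0 0" --pt "0 0 0" --pt "0 0 0" --pt "0 0 0" --pt "0 0 0" --roll '[0, 0, 0, 0, 0]'

```text
t: 11.93
tcp_pos: [0.5541, -0.2301, 0.0352]
tool_rot: [0.651, 0.759, 0.0, 0.001]
force: [0.1, -0.1, -0.0]
gripper_width: 0.243
```

Emit:
apply_moves --grip '[1, 1, 1, 1]' --pt "0 0 0" --pt "0 0 0" --pt "0 0 0" --pt "0 0 0" --roll '[0, 0, 0, 0]'

```text
t: 12.27
tcp_pos: [0.5536, -0.2301, 0.0344]
tool_rot: [0.651, 0.759, 0.0, 0.001]
force: [-3.2, -0.6, 10.1]
gripper_width: 0.128
```

Emit:
apply_moves --grip '[1, 1, 1, 1, 1]' --pt "0 0 3" --pt "0 0 7" --pt "0 0 11" --pt "0 0 13" --pt "0 0 13" --roll '[0, 0, 0, 0, 0]'

```text
t: 12.68
tcp_pos: [0.5553, -0.2309, 0.1686]
tool_rot: [0.651, 0.759, 0.001, 0.004]
force: [0.5, -0.4, 0.2]
gripper_width: 0.129
```

Emit:
apply_moves --grip '[1, 1, 1, 1, 1]' --pt "-1.5 3.5 0" --pt "-3 7 0" --pt "-4.5 11 0" --pt "-6 14 0" --pt "-7 16.1 0" --roll '[-0.1, -0.145, -0.145, -0.145, -0.145]'

```text
t: 13.1
tcp_pos: [0.4805, -0.0665, 0.1622]
tool_rot: [0.704, 0.71, -0.001, -0.001]
force: [0.8, -0.3, -1.7]
gripper_width: 0.132
```

Emit:
apply_moves --grip '[1, 1]' --pt "0 0 0" --pt "0 0 0" --roll '[0, 0]'

```text
t: 13.27
tcp_pos: [0.4823, -0.068, 0.1628]
tool_rot: [0.704, 0.71, -0.0, -0.0]
force: [0.1, 0.1, -0.1]
gripper_width: 0.125
```

```bash
python3 - <<'E'
from h import *
s=ctrl.state();print(s['t'],s['tcp_pos'],s['force'],s['gripper_width'],R.from_quat(s['tool_rot']).as_euler('xyz'))
im,K,M=cam('wrist');save(im,'w6.png');np.savez('w6.npz',K=K,M=M)
E
```

```text
13.2667 [ 0.48227909 -0.06796729  0.16283045] [ 0.14724518  0.13180067 -0.12464318] 0.12534999190875054 [-3.14093599e+00 -9.36626921e-05  1.57974691e+00]
```

View pics/w6.png

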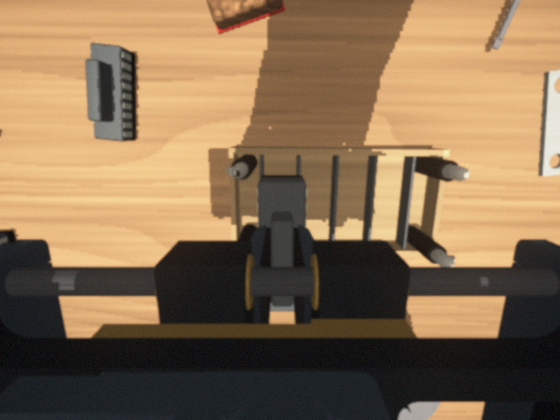

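```bash
python3 - <<'E'
from h import *
f=np.load('w6.npz');K,M=f['K'],f['M']
im=cv2.imread('pics/w6.png')
cv2.imwrite('pics/w6c.png',cv2.resize(im[130:270,200:480],None,fx=2.8,fy=2.8,interpolation=cv2.INTER_CUBIC))
print('div',[ray((x,160),K,M,.032)[:2].round(4) for x in(262,298,333,369,407)])
print('block',ray((258,180),K,M,.158),ray((306,180),K,M,.158),ray((282,177),K,M,.158)+[.042,0,0])
print('tips',[ray(p,K,M,.097)[:2].round(4) for p in((238,170),(463,173),(447,262))])
E
```

```text
div [array([ 0.4402, -0.0876]), array([ 0.4399, -0.0529]), array([ 0.4395, -0.0193]), array([0.4392, 0.0154]), array([0.4388, 0.0519])]
block [ 0.44019982 -0.08213347  0.158     ] [ 0.43991957 -0.05480427  0.158     ] [ 0.48034408 -0.0684869   0.158     ]
tips [array([ 0.4421, -0.1019]), array([0.4426, 0.0697]), array([0.5158, 0.0679])]
```

View pics/w6c.png

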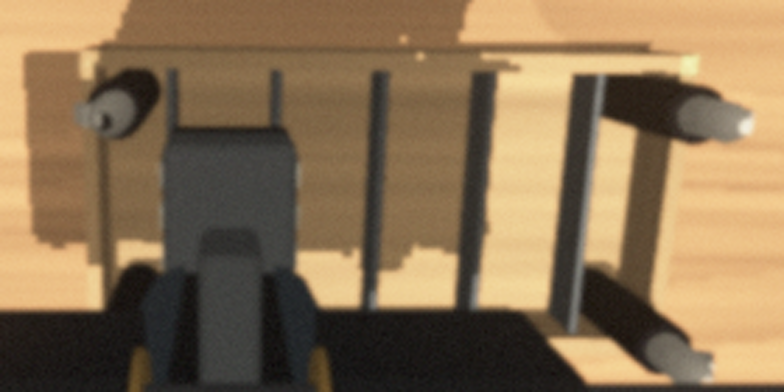

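Emit:
apply_moves --grip '[1, 1, 1, 1, 1]' --pt "0.2 -0.2 -1" --pt "0.2 -0.2 -4" --pt "0.2 -0.2 -7" --pt "0.2 -0.2 -9" --pt "0.2 -0.2 -10" --roll '[0, 0, 0, 0, 0]'

```text
t: 13.73
tcp_pos: [0.4837, -0.0714, 0.06]
tool_rot: [0.705, 0.709, -0.001, -0.001]
force: [-0.3, -0.2, -1.0]
gripper_width: 0.131
```

Emit:
apply_moves --grip '[1, 1, 1, 1, 1]' --pt "0 0 -0.6" --pt "0 0 -1.2" --pt "0 0 -1.7" --pt "0 0 -2" --pt "0 0 -2" --roll '[0, 0, 0, 0, 0]'

```text
t: 14.15
tcp_pos: [0.4852, -0.0709, 0.0434]
tool_rot: [0.705, 0.71, 0.0, 0.0]
force: [0.6, -0.6, -1.5]
gripper_width: 0.129
```

Emit:
apply_moves --grip '[0.42, 0.42, 0.42, 0.42, 0.42]' --pt "0 0 0" --pt "0 0 0" --pt "0 0 0" --pt "0 0 2" --pt "0 0 6" --roll '[0, 0, 0, 0, 0]'

```text
t: 14.57
tcp_pos: [0.4826, -0.0703, 0.1012]
tool_rot: [0.705, 0.71, -0.002, -0.002]
force: [0.9, 0.5, 0.3]
gripper_width: 0.29
```

Emit:
apply_moves --grip '[0, 0, 0, 0, 0]' --pt "0 0 4" --pt "0 0 8" --pt "-2 -3 9" --pt "-4 -6 9" --pt "-6 -9 9" --roll '[0, 0, 0, 0, 0]'

```text
t: 14.98
tcp_pos: [0.4249, -0.1616, 0.195]
tool_rot: [0.704, 0.71, 0.001, 0.002]
force: [0.2, -0.2, -0.5]
gripper_width: 0.498
```

Emit:
apply_moves --grip '[0, 0, 0, 0, 0]' --pt "-2 -3 0" --pt "-4 -6 0" --pt "-4.5 -7 0" --pt "-4.5 -7 0" --pt "-4.5 -7 0" --roll '[-0.1, -0.1, -0.1, -0.1, -0.1]'

```text
t: 15.4
tcp_pos: [0.3799, -0.2311, 0.1937]
tool_rot: [0.74, 0.673, 0.0, 0.0]
force: [0.3, -0.2, -0.7]
gripper_width: 0.498
```

```bash
python3 - <<'E'
from h import *
im,K,M=carts();save(im,'w7.png')
E
```

```text
15.4 [ 0.3799 -0.2311  0.1937] 1.476 0.5
[162. 232.] 0.88 [ 0.408 -0.37   0.03 ]
[424. 235.] 0.65 [ 0.44  -0.075  0.03 ]
[283. 192.] 0.63 [ 0.376 -0.229  0.03 ]
[ 70. 301.] 0.55 [ 0.484 -0.496  0.03 ]
1815 c [ 0.379  -0.2303] 0.083 0.027 yaw -0.093
879 c [0.4566 0.0571] 0.05 0.037 yaw 1.478
678 c [ 0.4494 -0.0715] 0.075 0.028 yaw 1.478
600 c [ 0.4118 -0.5326] 0.056 0.017 yaw 1.478
```

Emit:
apply_moves --grip '[0, 0, 0, 0, 0]' --pt "0.1 0.1 -4" --pt "0.1 0.1 -8" --pt "0.1 0.1 -12" --pt "0.1 0.1 -15" --pt "0.1 0.1 -16" --roll '[0, 0, 0, 0, 0]'

```text
t: 15.92
tcp_pos: [0.3795, -0.2275, 0.0298]
tool_rot: [0.739, 0.674, -0.001, -0.003]
force: [-1.6, 0.4, -0.5]
gripper_width: 0.5
```

Emit:
apply_moves --grip '[0, 1, 1, 1, 1]' --pt "0 0 0" --pt "0 0 0" --pt "0 0 0" --pt "0 0 0" --pt "0 0 0" --roll '[0, 0, 0, 0, 0]'

```text
t: 16.33
tcp_pos: [0.3819, -0.2303, 0.0348]
tool_rot: [0.739, 0.674, 0.0, 0.001]
force: [0.5, -0.4, 0.0]
gripper_width: 0.238
```

Emit:
apply_moves --grip '[1, 1, 1, 1]' --pt "0 0 0" --pt "0 0 0" --pt "0 0 0" --pt "0 0 0" --roll '[0, 0, 0, 0]'

```text
t: 16.67
tcp_pos: [0.3814, -0.2302, 0.0341]
tool_rot: [0.739, 0.674, 0.0, 0.001]
force: [-1.9, 0.5, 13.9]
gripper_width: 0.125
```

Emit:
apply_moves --grip '[1, 1, 1, 1, 1]' --pt "0 0 3" --pt "0 0 7" --pt "0 0 11" --pt "0 0 13" --pt "0 0 13" --roll '[0, 0, 0, 0, 0]'

```text
t: 17.08
tcp_pos: [0.383, -0.2311, 0.1678]
tool_rot: [0.739, 0.674, 0.001, 0.004]
force: [1.6, -0.9, -1.1]
gripper_width: 0.128
```

Emit:
apply_moves --grip '[1, 1, 1, 1, 1]' --pt "1.6 3 0" --pt "3.2 6 0" --pt "4.8 9 0" --pt "6.4 12 0" --pt "8 15 0" --roll '[0.1, 0.1, 0.1, 0.1, 0.1]'

```text
t: 17.5
tcp_pos: [0.4608, -0.0781, 0.1625]
tool_rot: [0.705, 0.71, -0.0, -0.0]
force: [0.2, 0.9, -1.4]
gripper_width: 0.131
```

Emit:
apply_moves --grip '[1, 1, 1, 1, 1]' --pt "1.6 3 0" --pt "2.2 4.6 0" --pt "2.2 4.6 0" --pt "2.2 4.6 0" --pt "2.2 4.6 0" --roll '[0, 0, 0, 0, 0]'

```text
t: 17.92
tcp_pos: [0.4822, -0.034, 0.1626]
tool_rot: [0.704, 0.71, -0.0, -0.0]
force: [0.2, 0.4, -2.9]
gripper_width: 0.129
```

```bash
python3 - <<'E'
from h import *
s=ctrl.state();print(s['t'],s['tcp_pos'],s['force'],s['gripper_width'],R.from_quat(s['tool_rot']).as_euler('xyz'))
im,K,M=cam('wrist');save(im,'w8.png');np.savez('w8.npz',K=K,M=M)
cv2.imwrite('pics/w8c.png',cv2.resize(im[100:290,150:430,::-1],None,fx=2.8,fy=2.8,interpolation=cv2.INTER_CUBIC))
E
```

```text
17.9167 [ 0.48221475 -0.03402572  0.16257154] [ 0.18618236  0.3544564  -2.85653895] 0.12933551076631083 [-3.14023874e+00 -4.63060295e-05  1.57822199e+00]
```

View pics/w8c.png

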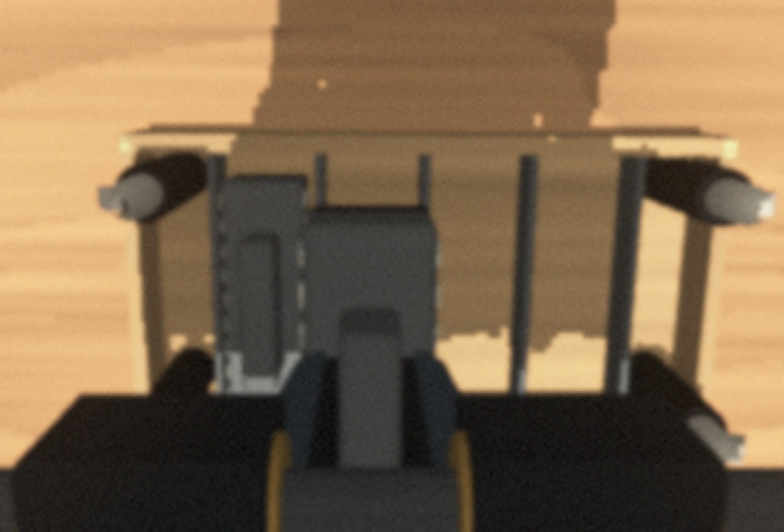

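Emit:
apply_moves --grip '[1, 1, 1, 1, 1]' --pt "0.1 0.1 -1" --pt "0.1 0.1 -4" --pt "0.1 0.1 -7" --pt "0.1 0.1 -9" --pt "0.1 0.1 -10" --roll '[0, 0, 0, 0, 0]'

```text
t: 18.38
tcp_pos: [0.482, -0.0332, 0.0604]
tool_rot: [0.705, 0.709, -0.001, -0.001]
force: [0.3, -0.9, -1.8]
gripper_width: 0.132
```

Emit:
apply_moves --grip '[1, 1, 1, 1, 1]' --pt "0 0 -0.6" --pt "0 0 -1.2" --pt "0 0 -1.7" --pt "0 0 -2" --pt "0 0 -2" --roll '[0, 0, 0, 0, 0]'

```text
t: 18.8
tcp_pos: [0.4841, -0.0328, 0.0434]
tool_rot: [0.705, 0.71, 0.0, 0.0]
force: [-0.4, -0.0, -2.4]
gripper_width: 0.13
```

Emit:
apply_moves --grip '[0.5, 0.5, 0.5, 0.5, 0.5]' --pt "0 0 0" --pt "0 0 0" --pt "0 0 0" --pt "0 0 2" --pt "0 0 6" --roll '[0, 0, 0, 0, 0]'

```text
t: 19.22
tcp_pos: [0.4816, -0.0325, 0.1012]
tool_rot: [0.705, 0.71, -0.002, -0.002]
force: [-0.3, 0.2, -0.9]
gripper_width: 0.249
```

Emit:
apply_moves --grip '[0, 0, 0, 0, 0]' --pt "0 0 4" --pt "0 0 8" --pt "1 -4 9" --pt "2 -8 9" --pt "3 -12 9" --roll '[0, 0, 0, 0, 0]'

```text
t: 19.63
tcp_pos: [0.515, -0.1542, 0.1955]
tool_rot: [0.704, 0.71, 0.001, 0.002]
force: [0.9, 0.1, 0.1]
gripper_width: 0.498
```

Emit:
apply_moves --grip '[0, 0, 0, 0, 0]' --pt "1 -4 0" --pt "2 -8 0" --pt "3 -12 0" --pt "4 -16 0" --pt "4.5 -20 0" --roll '[0.07, 0.07, 0.07, 0.07, 0.07]'

```text
t: 20.05
tcp_pos: [0.5596, -0.355, 0.1938]
tool_rot: [0.679, 0.734, 0.0, 0.0]
force: [1.2, 0.8, 0.3]
gripper_width: 0.501
```

Emit:
apply_moves --grip '[0, 0, 0, 0]' --pt "0 -2.2 0" --pt "0 -2.2 0" --pt "0 -2.2 0" --pt "0 -2.2 0" --roll '[0, 0, 0, 0]'

```text
t: 20.38
tcp_pos: [0.5587, -0.3742, 0.1933]
tool_rot: [0.679, 0.734, 0.0, -0.0]
force: [-0.6, -0.0, 0.0]
gripper_width: 0.5
```

```bash
python3 - <<'E'
from h import *
im,K,M=carts();save(im,'w9.png')
E
```

```text
20.3833 [ 0.5587 -0.3742  0.1933] 1.648 0.5
[278. 197.] 0.78 [ 0.56  -0.378  0.03 ]
[153. 107.] 0.76 [ 0.477 -0.513  0.03 ]
[275.  85.] 0.66 [ 0.446 -0.39   0.03 ]
1073 c [ 0.4857 -0.0998] 0.068 0.026 yaw 0.296
1798 c [ 0.5642 -0.3804] 0.082 0.027 yaw 0.078
608 c [ 0.6412 -0.6654] 0.055 0.017 yaw -1.492
563 c [ 0.595  -0.0765] 0.05 0.017 yaw -1.492
```

Emit:
apply_moves --grip '[0, 0, 0, 0, 0]' --pt "0.6 -0.6 -4" --pt "0.6 -0.6 -8" --pt "0.6 -0.6 -12" --pt "0.6 -0.6 -15" --pt "0.6 -0.6 -16" --roll '[0.005, 0.005, 0.005, 0.005, 0.005]'

```text
t: 20.9
tcp_pos: [0.5629, -0.3781, 0.0289]
tool_rot: [0.677, 0.736, -0.0, -0.003]
force: [0.6, 0.8, -0.3]
gripper_width: 0.499
```

Emit:
apply_moves --grip '[0, 1, 1, 1, 1]' --pt "0 0 0" --pt "0 0 0" --pt "0 0 0" --pt "0 0 0" --pt "0 0 0" --roll '[0, 0, 0, 0, 0]'

```text
t: 21.32
tcp_pos: [0.5659, -0.3813, 0.0353]
tool_rot: [0.677, 0.736, 0.0, 0.001]
force: [0.5, -0.2, 0.2]
gripper_width: 0.241
```

Emit:
apply_moves --grip '[1, 1, 1, 1]' --pt "0 0 0" --pt "0 0 0" --pt "0 0 0" --pt "0 0 0" --roll '[0, 0, 0, 0]'

```text
t: 21.65
tcp_pos: [0.5653, -0.381, 0.0341]
tool_rot: [0.677, 0.736, 0.0, 0.0]
force: [-1.8, 2.2, 8.3]
gripper_width: 0.131
```

Emit:
apply_moves --grip '[1, 1, 1, 1, 1]' --pt "0 0 3" --pt "0 0 7" --pt "0 0 11" --pt "0 0 13" --pt "0 0 13" --roll '[0, 0, 0, 0, 0]'

```text
t: 22.07
tcp_pos: [0.5671, -0.3823, 0.1689]
tool_rot: [0.677, 0.736, 0.0, 0.004]
force: [0.9, -0.1, -0.4]
gripper_width: 0.131
```

Emit:
apply_moves --grip '[1, 1, 1, 1, 1]' --pt "-0.8 4 0" --pt "-1.6 8 0" --pt "-2.4 12 0" --pt "-3.2 16 0" --pt "-4 20 0" --roll '[-0.07, -0.07, -0.07, -0.07, -0.07]'

```text
t: 22.48
tcp_pos: [0.5235, -0.179, 0.1623]
tool_rot: [0.703, 0.711, -0.0, -0.001]
force: [1.3, 0.4, -2.0]
gripper_width: 0.13
```

Emit:
apply_moves --grip '[1, 1, 1, 1, 1]' --pt "-0.8 4 0" --pt "-1.6 8 0" --pt "-2.4 12 0" --pt "-3.2 16 0" --pt "-4 20 0" --roll '[0, 0, 0, 0, 0]'

```text
t: 22.9
tcp_pos: [0.4836, 0.0209, 0.1626]
tool_rot: [0.703, 0.711, -0.0, -0.0]
force: [1.2, -0.4, -1.2]
gripper_width: 0.132
```

Emit:
apply_moves --grip '[1, 1, 1, 1]' --pt "0 2 0" --pt "0 2 0" --pt "0 2 0" --pt "0 2 0" --roll '[0, 0, 0, 0]'

```text
t: 23.23
tcp_pos: [0.4847, 0.0389, 0.1628]
tool_rot: [0.703, 0.712, -0.0, -0.0]
force: [0.3, -0.5, -1.7]
gripper_width: 0.129
```

```bash
python3 - <<'E'
from h import *
s=ctrl.state();print(s['t'],s['tcp_pos'],s['force'],s['gripper_width'],R.from_quat(s['tool_rot']).as_euler('xyz'))
im,K,M=cam('wrist');save(im,'w10.png');np.savez('w10.npz',K=K,M=M)
cv2.imwrite('pics/w10c.png',cv2.resize(im[100:290,130:410,::-1],None,fx=2.8,fy=2.8,interpolation=cv2.INTER_CUBIC))
E
```

```text
23.2333 [0.48469977 0.03892152 0.16280953] [ 0.32281725 -0.50042647 -1.73424098] 0.12892492225994664 [-3.14079944e+00  1.47167151e-04  1.58331231e+00]
```

View pics/w10c.png

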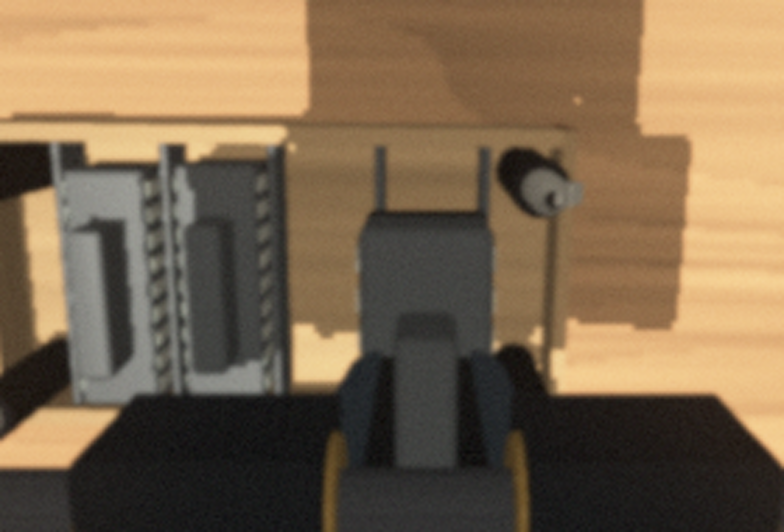

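Emit:
apply_moves --grip '[1, 1, 1, 1, 1]' --pt "-0.1 0.2 -1" --pt "-0.1 0.2 -4" --pt "-0.1 0.2 -7" --pt "-0.1 0.2 -9" --pt "-0.1 0.2 -10" --roll '[-0.008, -0.008, -0.008, -0.008, -0.008]'

```text
t: 23.7
tcp_pos: [0.4822, 0.0405, 0.0602]
tool_rot: [0.706, 0.708, -0.001, -0.001]
force: [-1.5, -0.7, -2.3]
gripper_width: 0.127
```

Emit:
apply_moves --grip '[1, 1, 1, 1, 1]' --pt "0 0 -0.6" --pt "0 0 -1.2" --pt "0 0 -1.7" --pt "0 0 -2" --pt "0 0 -2" --roll '[0, 0, 0, 0, 0]'

```text
t: 24.12
tcp_pos: [0.4842, 0.0412, 0.0434]
tool_rot: [0.706, 0.709, 0.0, 0.0]
force: [-1.2, 0.2, -2.7]
gripper_width: 0.13
```

Emit:
apply_moves --grip '[0.45, 0.45, 0.45, 0.45, 0.45]' --pt "0 0 0" --pt "0 0 0" --pt "0 0 0" --pt "0 0 2" --pt "0 0 6" --roll '[0, 0, 0, 0, 0]'

```text
t: 24.53
tcp_pos: [0.4815, 0.0411, 0.1012]
tool_rot: [0.706, 0.709, -0.002, -0.002]
force: [0.7, -0.2, -0.9]
gripper_width: 0.272
```

Emit:
apply_moves --grip '[-0.3, -0.3, -0.3, -0.3, -0.3]' --pt "0 0 4" --pt "0 0 8" --pt "0 0 12" --pt "-1 3 14" --pt "-2 6 15" --roll '[0, 0, -0.12, -0.24, -0.36]'

```text
t: 24.95
tcp_pos: [0.4655, 0.1011, 0.2574]
tool_rot: [0.823, 0.568, 0.003, 0.001]
force: [1.0, 0.3, -0.2]
gripper_width: 0.606
```

```bash
python3 - <<'E'
from h import *
s=ctrl.state();print(s['t'],s['tcp_pos'])
im,K,M=cam('top');save(im,'top2.png')
for t,z in(('cover',.036),('lid',.1),('cartridge0',.06)):
  for d in ctrl.spot_in(t,'top'):print(t,np.round(d['at']),round(d['conf'],2),ray(d['at'],K,M,z).round(3))
cv2.imwrite('pics/top2c.png',cv2.resize(im[140:300,90:420,::-1],None,fx=2.4,fy=2.4,interpolation=cv2.INTER_CUBIC))
E
```

```text
24.95 [0.46548815 0.10112176 0.25742241]
cover [134. 268.] 0.91 [0.393 0.337 0.036]
cover [242. 236.] 0.47 [0.474 0.04  0.036]
lid [240. 166.] 0.91 [0.658 0.038 0.1  ]
cartridge0 [264. 230.] 0.87 [ 0.489 -0.023  0.06 ]
cartridge0 [279. 230.] 0.81 [ 0.487 -0.062  0.06 ]
cartridge0 [242. 238.] 0.74 [0.466 0.038 0.06 ]
cartridge0 [399. 243.] 0.66 [ 0.445 -0.388  0.06 ]
cartridge0 [439. 232.] 0.53 [ 0.472 -0.497  0.06 ]
cartridge0 [263. 235.] 0.21 [ 0.475 -0.02   0.06 ]
```

View pics/top2c.png

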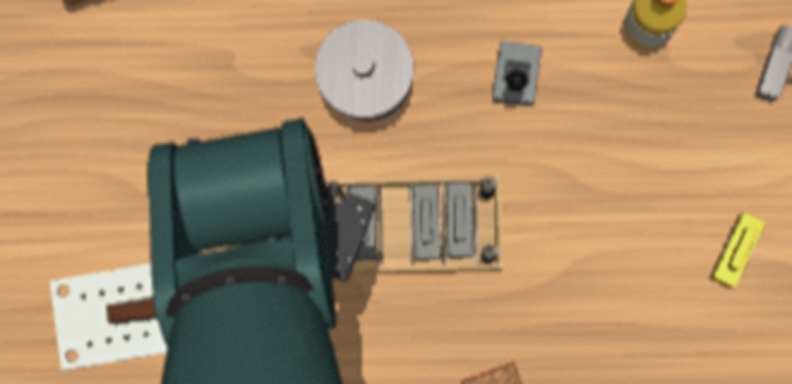

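Emit:
apply_moves --grip '[-0.3, -0.3, -0.3, -0.3, -0.3]' --pt "-1 3.5 0" --pt "-2.5 7 0" --pt "-4 10.5 0" --pt "-5.5 14 0" --pt "-7 17.5 0" --roll '[-0.12, -0.24, -0.36, -0.48, -0.6]'

```text
t: 25.57
tcp_pos: [0.3984, 0.2655, 0.2525]
tool_rot: [0.945, 0.328, -0.001, 0.0]
force: [1.2, 0.5, -0.3]
gripper_width: 0.648
```

Emit:
apply_moves --grip '[-0.3, -0.3, -0.3, -0.3, -0.3]' --pt "-0.4 2 0" --pt "-0.4 2 0" --pt "-0.4 2 0" --pt "-0.4 2 0" --pt "-0.4 2 0" --roll '[-0.12, -0.24, -0.36, -0.46, -0.46]'

```text
t: 25.98
tcp_pos: [0.3952, 0.2844, 0.2524]
tool_rot: [0.994, 0.105, -0.001, 0.0]
force: [0.4, 0.2, 0.8]
gripper_width: 0.65
```

```bash
python3 - <<'E'
from h import *
s=ctrl.state();print(s['t'],s['tcp_pos'],R.from_quat(s['tool_rot']).as_euler('xyz'))
im,K,M=cam('wrist');save(im,'w11.png');np.savez('w11.npz',K=K,M=M)
for d in ctrl.spot_in('cover','wrist'):print(d['at'],d['conf'],ray(d['at'],K,M,.006))
h=cv2.cvtColor(im,cv2.COLOR_RGB2HSV)
m=((h[...,1]<60)&(h[...,2]>90)).astype(np.uint8);m[255:]=0
n,l,st,ce=cv2.connectedComponentsWithStats(m)
for i in range(1,n):
  if st[i,4]>800:
    w=np.array([ray(q,K,M,.006)[:2] for q in np.argwhere(l==i)[:,::-1].astype(float)]).astype(np.float32)
    print(st[i],cv2.minAreaRect(w))
E
```

```text
25.9833 [0.39521427 0.28437888 0.25239552] [3.14095489e+00 1.25959160e-03 2.09856817e-01]
[280.6, 164.6] 0.75 [0.38857752 0.30907389 0.006     ]
[  240    88    87   158 10368] ((0.38999316096305847, 0.30032792687416077), (0.10522842407226562, 0.20534352958202362), 8.841551780700684)
```

View pics/w11.png

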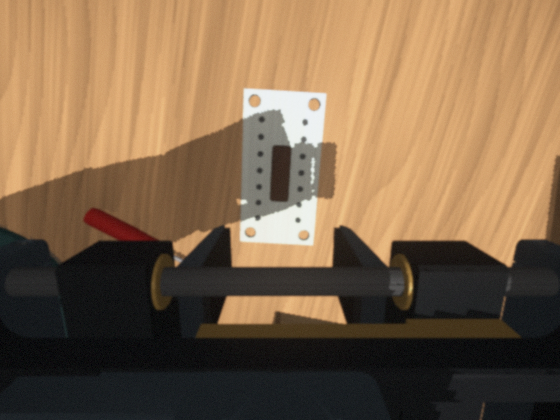

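Emit:
apply_moves --grip '[-0.3, -0.3, -0.3, -0.3, -0.3]' --pt "-0.5 1.6 -3" --pt "-0.5 1.6 -7" --pt "-0.5 1.6 -11" --pt "-0.5 1.6 -15" --pt "-0.5 1.6 -19" --roll '[-0.056, -0.056, -0.056, -0.056, -0.056]'

```text
t: 26.5
tcp_pos: [0.3901, 0.3006, 0.0615]
tool_rot: [0.997, 0.081, 0.0, -0.0]
force: [2.4, 0.9, 0.8]
gripper_width: 0.652
```

Emit:
apply_moves --grip '[-0.3, -0.3, -0.3, -0.3, -0.3]' --pt "0 0 -2" --pt "0 0 -4" --pt "0 0 -4.8" --pt "0 0 -4.8" --pt "0 0 -4.8" --roll '[0, 0, 0, 0, 0]'

```text
t: 26.92
tcp_pos: [0.3903, 0.301, 0.0156]
tool_rot: [0.997, 0.079, -0.0, 0.0]
force: [0.2, -0.7, -0.6]
gripper_width: 0.647
```

Emit:
apply_moves --grip '[1, 1, 1, 1, 1]' --pt "0 0 0" --pt "0 0 0" --pt "0 0 0" --pt "0 0 0" --pt "0 0 0" --roll '[0, 0, 0, 0, 0]' --grip_force 50

```text
t: 27.33
tcp_pos: [0.3903, 0.3013, 0.0157]
tool_rot: [0.997, 0.078, 0.0, -0.0]
force: [0.2, -1.0, -0.1]
gripper_width: 0.316
```

Emit:
apply_moves --grip '[1, 1, 1, 1, 1]' --pt "0 0 0" --pt "0 0 0" --pt "0 0 0" --pt "0 0 0" --pt "0 0 0" --roll '[0, 0, 0, 0, 0]'

```text
t: 27.75
tcp_pos: [0.3901, 0.3011, 0.0155]
tool_rot: [0.997, 0.078, 0.0, -0.0]
force: [-1.9, -0.4, 8.6]
gripper_width: 0.255
```

Emit:
apply_moves --grip '[1, 1, 1, 1, 1]' --pt "0 0 2" --pt "0 0 5" --pt "0 0 9" --pt "0 0 13" --pt "0 0 15" --roll '[0, 0, 0, 0, 0]'

```text
t: 28.17
tcp_pos: [0.3909, 0.3017, 0.1691]
tool_rot: [0.997, 0.078, 0.001, -0.001]
force: [1.7, 0.4, -3.1]
gripper_width: 0.264
```

Emit:
apply_moves --grip '[1, 1, 1, 1, 1]' --pt "0.8 -2.5 0" --pt "1.7 -5.5 0" --pt "2.6 -8.5 0" --pt "3.5 -11.5 0" --pt "4.4 -14.5 0" --roll '[-0.03, -0.06, -0.09, -0.12, -0.15]'

```text
t: 28.58
tcp_pos: [0.4337, 0.1546, 0.165]
tool_rot: [1.0, 0.003, -0.0, 0.0]
force: [0.4, -0.3, -3.8]
gripper_width: 0.259
```

Emit:
apply_moves --grip '[1, 1, 1, 1, 1]' --pt "0.9 -3 0" --pt "1.8 -6 0" --pt "2.7 -9 0" --pt "3.6 -12 0" --pt "4.5 -15 0" --roll '[0, 0, 0, 0, 0]'

```text
t: 29.0
tcp_pos: [0.4787, 0.0045, 0.165]
tool_rot: [1.0, 0.003, -0.0, -0.0]
force: [-0.4, 0.8, -3.8]
gripper_width: 0.256
```

Emit:
apply_moves --grip '[1, 1, 1, 1, 1]' --pt "0.4 -1.2 0" --pt "0.4 -2.1 0" --pt "0.4 -2.1 0" --pt "0.4 -2.1 0" --pt "0.4 -2.1 0" --roll '[0, 0, 0, 0, 0]'

```text
t: 29.42
tcp_pos: [0.4825, -0.0141, 0.165]
tool_rot: [1.0, 0.004, -0.0, -0.0]
force: [-0.4, -0.2, -4.3]
gripper_width: 0.259
```

```bash
python3 - <<'E'
from h import *
s=ctrl.state();print(s['t'],s['tcp_pos'],s['force'],s['gripper_width'],R.from_quat(s['tool_rot']).as_euler('xyz'))
im,K,M=cam('wrist');save(im,'w12.png');np.savez('w12.npz',K=K,M=M)
cv2.imwrite('pics/w12c.png',cv2.resize(im[0:260,120:450,::-1],None,fx=2.3,fy=2.3,interpolation=cv2.INTER_CUBIC))
E
```

```text
29.4167 [ 0.48253335 -0.01406293  0.16503921] [-0.38554519 -0.21985173 -4.25369455] 0.2587756852407876 [-3.14139667e+00  5.18988381e-04  7.53252308e-03]
```

View pics/w12c.png

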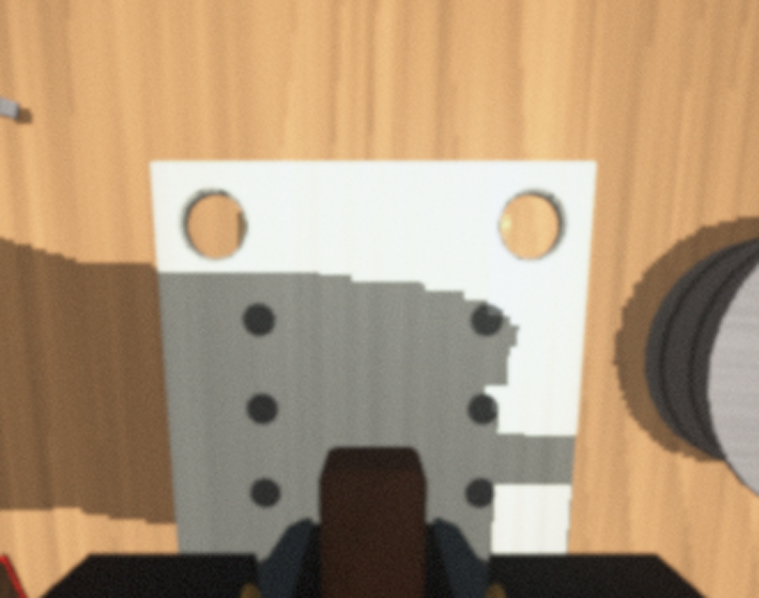

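```bash
python3 - <<'E'
from h import *
f=np.load('w12.npz');K,M=f['K'],f['M']
q=lambda x,y,z:ray((x/2.3+120-.3,y/2.3-.3),K,M,z)[:2]
for z in(.1535,.1555,.1575):
  a,b=q(214,225,z),q(531,225,z);print(z,a,b,'mid',(a+b)/2-[0,.088],'far edge y',q(375,161,z)[1]-.102)
E
```

```text
0.1535 [0.44405566 0.07290022] [0.52045031 0.07357155] mid [ 0.48225298 -0.01476411] far edge y -0.014494056887078138
0.1555 [0.44447733 0.07270711] [0.52003438 0.07337108] mid [ 0.48225586 -0.01496091] far edge y -0.014847311044900127
0.1575 [0.444899   0.07251399] [0.51961846 0.0731706 ] mid [ 0.48225873 -0.0151577 ] far edge y -0.015200565202722116
```

Emit:
apply_moves --grip '[1, 1, 1, 1, 1]' --pt "0.1 0 -1.5" --pt "0.1 0 -3" --pt "0.1 0 -4.2" --pt "0.1 0 -4.9" --pt "0.1 0 -4.9" --roll '[-0.004, -0.004, -0.004, -0.004, -0.004]'

```text
t: 29.88
tcp_pos: [0.4831, -0.0142, 0.115]
tool_rot: [1.0, 0.002, -0.001, -0.0]
force: [-1.4, 0.2, -3.8]
gripper_width: 0.256
```

Emit:
apply_moves --grip '[1, 1, 1, 1, 1]' --pt "0 0 -0.3" --pt "0 0 -0.6" --pt "0 0 -0.9" --pt "0 0 -1.2" --pt "0 0 -1.2" --roll '[0, 0, 0, 0, 0]'

```text
t: 30.3
tcp_pos: [0.4838, -0.0149, 0.1039]
tool_rot: [1.0, 0.001, -0.0, -0.0]
force: [-0.9, -0.3, -4.7]
gripper_width: 0.262
```

Emit:
apply_moves --grip '[1, 1]' --pt "0 0 0" --pt "0 0 0" --roll '[0, 0]'

```text
t: 30.47
tcp_pos: [0.4841, -0.015, 0.1043]
tool_rot: [1.0, 0.001, 0.0, -0.0]
force: [-0.5, -0.3, -3.9]
gripper_width: 0.259
```

```bash
python3 - <<'E'
from h import *
s=ctrl.state();print(s['t'],s['tcp_pos'],s['force'],s['torque'])
im,K,M=cam('side');save(im,'s1.png')
cv2.imwrite('pics/s1c.png',cv2.resize(im[150:300,140:340,::-1],None,fx=4,fy=4,interpolation=cv2.INTER_CUBIC))
print([proj([.4833+x,-.0145+y,.097],K,M).round(1) for x in(-.038,.038) for y in(-.088,.088)])
E
```

```text
30.4667 [ 0.48408221 -0.01495596  0.10433441] [-0.45754923 -0.31563418 -3.93765889] [-0.02215251  0.15647333 -0.05244308]
[array([226.3, 222.6]), array([206.3, 184.1]), array([254.6, 214.9]), array([232.5, 177.6])]
```

View pics/s1c.png

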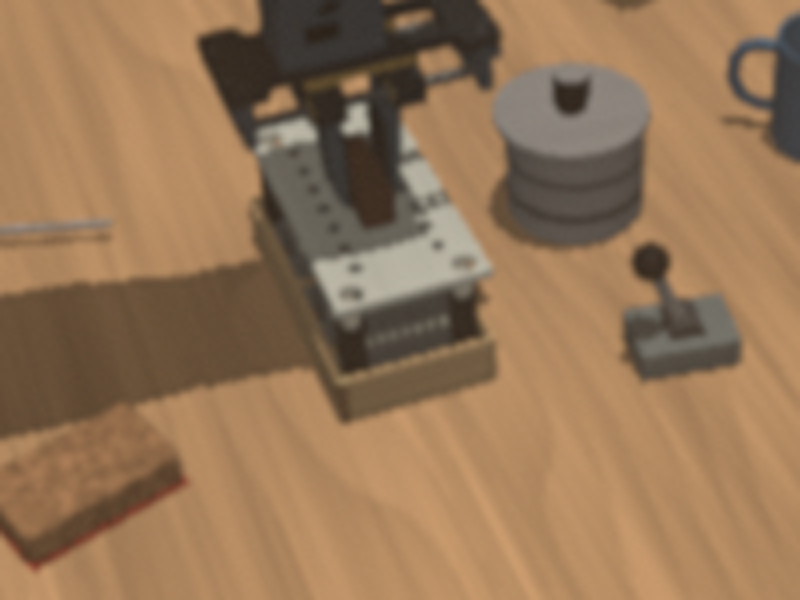

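Emit:
apply_moves --grip '[1, 1, 1, 1, 1]' --pt "0 0 -0.2" --pt "0 0 -0.3" --pt "0 0 -0.4" --pt "0 0 -0.4" --pt "0 0 -0.4" --roll '[0, 0, 0, 0, 0]'

```text
t: 30.93
tcp_pos: [0.4834, -0.0148, 0.0999]
tool_rot: [1.0, 0.001, -0.001, -0.0]
force: [-5.0, 0.8, -2.5]
gripper_width: 0.261
```

Emit:
apply_moves --grip '[1, 1, 1, 1, 1]' --pt "0 0 -0.1" --pt "0 0 -0.2" --pt "0 0 -0.3" --pt "0 0 -0.3" --pt "0 0 -0.3" --roll '[0, 0, 0, 0, 0]' --grip_force 60

```text
t: 31.35
tcp_pos: [0.4834, -0.0148, 0.0971]
tool_rot: [1.0, 0.001, -0.001, -0.0]
force: [-7.4, 1.9, 1.9]
gripper_width: 0.256
```

Emit:
apply_moves --grip '[1, 1, 1]' --pt "-0.1 0.02 0" --pt "-0.12 0.03 0" --pt "-0.12 0.03 0" --roll '[0, 0, 0]'

```text
t: 31.6
tcp_pos: [0.4829, -0.0146, 0.0973]
tool_rot: [1.0, 0.001, 0.0, 0.0]
force: [-4.5, 1.2, 3.5]
gripper_width: 0.259
```

Emit:
apply_moves --grip '[1, 1, 1, 1, 1]' --pt "0 0 -0.1" --pt "0 0 -0.2" --pt "0 0 -0.3" --pt "0 0 -0.4" --pt "0 0 -0.4" --roll '[0, 0, 0, 0, 0]'

```text
t: 32.02
tcp_pos: [0.4826, -0.0146, 0.093]
tool_rot: [1.0, 0.001, -0.0, -0.0]
force: [-3.6, 2.2, -3.4]
gripper_width: 0.258
```

Emit:
apply_moves --grip '[1, 1, 1, 1, 1]' --pt "-0.05 0 -0.15" --pt "-0.05 0 -0.3" --pt "-0.05 0 -0.45" --pt "-0.05 0 -0.6" --pt "-0.05 0 -0.6" --roll '[0, 0, 0, 0, 0]'

```text
t: 32.43
tcp_pos: [0.4823, -0.0146, 0.0867]
tool_rot: [1.0, 0.002, 0.0, 0.0]
force: [0.1, 3.2, -7.5]
gripper_width: 0.262
```

Emit:
apply_moves --grip '[1, 1, 1, 1]' --pt "0 0 -0.1" --pt "0 0 -0.2" --pt "0 0 -0.25" --pt "0 0 -0.25" --roll '[0, 0, 0, 0]'

```text
t: 32.77
tcp_pos: [0.4828, -0.0147, 0.0855]
tool_rot: [1.0, 0.001, 0.0, 0.0]
force: [-6.9, 3.7, 15.2]
gripper_width: 0.261
```

Emit:
apply_moves --grip '[1, 1, 1, 1]' --pt "-0.05 0.05 -0.1" --pt "-0.05 0.05 -0.15" --pt "-0.05 0.05 -0.15" --pt "-0.05 0.05 -0.15" --roll '[0, 0, 0, 0]'

```text
t: 33.1
tcp_pos: [0.4828, -0.0146, 0.0854]
tool_rot: [1.0, 0.002, 0.0, 0.0]
force: [-16.4, -2.4, 46.0]
gripper_width: 0.262
```

Emit:
apply_moves --grip '[1, 1, 1, 1]' --pt "0 0 0.2" --pt "0 0 0.35" --pt "0 0 0.35" --pt "0 0 0.35" --roll '[0, 0, 0, 0]'

```text
t: 33.43
tcp_pos: [0.4819, -0.0141, 0.0866]
tool_rot: [1.0, 0.001, 0.0, -0.0]
force: [0.3, 0.0, -5.1]
gripper_width: 0.26
```

Emit:
apply_moves --grip '[1, 1, 1, 1]' --pt "0 0 0.15" --pt "0 0 0.2" --pt "0 0 0.2" --pt "0 0 0.2" --roll '[0, 0, 0, 0]'

```text
t: 33.77
tcp_pos: [0.4811, -0.014, 0.0878]
tool_rot: [1.0, 0.001, -0.001, -0.0]
force: [4.4, 0.9, -26.3]
gripper_width: 0.258
```

Emit:
apply_moves --grip '[1, 1, 0, 0, 0]' --pt "0.05 0 -0.3" --pt "0.1 0 -0.45" --pt "0.1 0 -0.4" --pt "0.1 0 -0.4" --pt "0.1 0 -0.4" --roll '[0, 0, 0, 0, 0]'

```text
t: 34.18
tcp_pos: [0.4836, -0.0142, 0.0853]
tool_rot: [1.0, 0.001, 0.001, 0.0]
force: [-0.2, -0.1, -0.3]
gripper_width: 0.448
```

Emit:
apply_moves --grip '[0, 0, 0, 0, 0]' --pt "0 0 0" --pt "0 0 2" --pt "0 0 5" --pt "0 0 9" --pt "0 0 13" --roll '[0, 0, 0, 0, 0]'

```text
t: 34.6
tcp_pos: [0.4822, -0.0141, 0.2159]
tool_rot: [1.0, 0.001, -0.001, -0.0]
force: [1.1, 0.8, 0.3]
gripper_width: 0.498
```

Emit:
apply_moves --grip '[1, 1, 1, 1, 1]' --pt "2 -3 0" --pt "4 -6 0" --pt "6 -9 0" --pt "8 -11 0" --pt "10.8 -11.8 0" --roll '[0, 0, 0, 0, 0]'

```text
t: 35.02
tcp_pos: [0.5911, -0.1348, 0.2149]
tool_rot: [1.0, 0.001, 0.0, 0.0]
force: [-0.1, -0.3, 0.4]
gripper_width: 0.168
```

```bash
python3 - <<'E'
from h import *
s=ctrl.state();print(s['t'],s['tcp_pos'],s['force'])
im,K,M=cam('side');save(im,'s2.png')
for t,z in(('cover',.09),('switch_tip',.079),('lid',.09)):
  for d in ctrl.spot_in(t,'side'):print(t,np.round(d['at']),round(d['conf'],2),ray(d['at'],K,M,z).round(3))
cv2.imwrite('pics/s2c.png',cv2.resize(im[150:280,150:350,::-1],None,fx=4,fy=4,interpolation=cv2.INTER_CUBIC))
im,K,M=cam('top');save(im,'top3.png')
for t,z in(('cover',.09),('switch_tip',.079),('lid',.09)):
  for d in ctrl.spot_in(t,'top'):print(t,np.round(d['at']),round(d['conf'],2),ray(d['at'],K,M,z).round(3))
im,K,M=cam('wrist');save(im,'w13.png')
for d in ctrl.spot_in('switch_tip','wrist'):print(d['at'],d['conf'],ray(d['at'],K,M,.079))
E
```

```text
35.0167 [ 0.59107041 -0.13476027  0.21486651] [-0.12168072 -0.30556107  0.39881976]
cover [231. 206.] 0.73 [ 0.48  -0.038  0.09 ]
switch_tip [307. 217.] 0.59 [ 0.651 -0.143  0.079]
switch_tip [231. 234.] 0.26 [ 0.448 -0.129  0.079]
lid [281. 184.] 0.71 [0.638 0.003 0.09 ]
cover [240. 227.] 0.69 [0.494 0.041 0.09 ]
lid [238. 168.] 0.8 [0.655 0.044 0.09 ]
[326.9, 210.5] 0.72 [ 0.6367866  -0.14058895  0.079     ]
```

View pics/s2c.png

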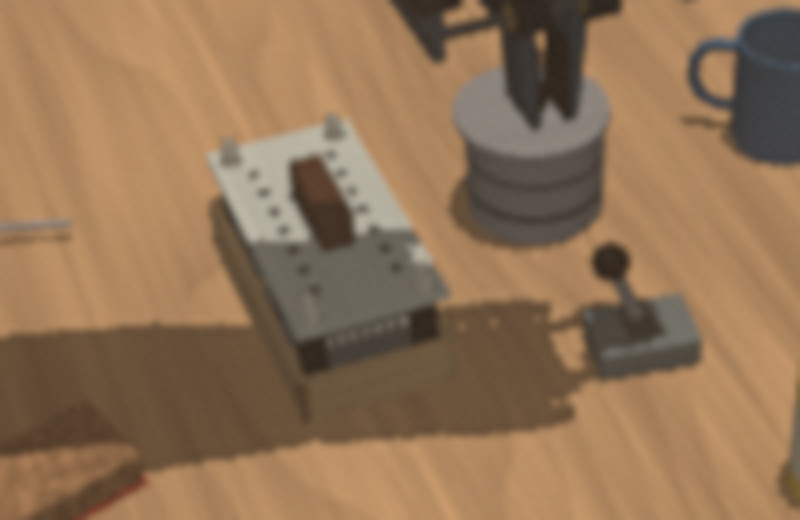

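Emit:
apply_moves --grip '[1, 1, 1, 1, 1]' --pt "-0.2 -0.3 -4" --pt "-0.2 -0.3 -8" --pt "-0.2 -0.3 -12" --pt "-0.2 -0.3 -14.7" --pt "-0.2 -0.3 -14.7" --roll '[0, 0, 0, 0, 0]'

```text
t: 35.93
tcp_pos: [0.5853, -0.134, 0.0628]
tool_rot: [1.0, 0.002, -0.004, -0.001]
force: [-1.1, -0.7, -1.2]
gripper_width: 0.001
```

Emit:
apply_moves --grip '[1, 1, 1, 1, 1]' --pt "1.4 -0.2 0" --pt "2.9 -0.4 0" --pt "4.4 -0.7 0" --pt "5.8 -0.9 0" --pt "7.2 -1.1 0" --roll '[0, 0, 0, 0, 0]'

```text
t: 36.35
tcp_pos: [0.6621, -0.1463, 0.0701]
tool_rot: [1.0, 0.002, 0.001, 0.0]
force: [-0.9, -0.3, -0.3]
gripper_width: 0.007
```

Emit:
apply_moves --grip '[1, 1, 1, 1]' --pt "0.6 -0.1 0" --pt "1 -0.15 0" --pt "1.3 -0.2 0" --pt "1.3 -0.2 0" --roll '[0, 0, 0, 0]'

```text
t: 36.68
tcp_pos: [0.6689, -0.1476, 0.0685]
tool_rot: [1.0, 0.002, -0.006, -0.001]
force: [-33.2, -1.6, 22.2]
gripper_width: 0.001
```

Emit:
apply_moves --grip '[1, 1, 1, 1, 1]' --pt "-2 0 0" --pt "-5 0 2" --pt "-5 0 6" --pt "-5 0 10" --pt "-5 0 14" --roll '[0, 0, 0, 0, 0]'

```text
t: 37.1
tcp_pos: [0.623, -0.148, 0.2108]
tool_rot: [1.0, 0.001, 0.0, 0.0]
force: [0.2, -0.9, 0.1]
gripper_width: 0.009
```

Emit:
apply_moves --grip '[1, 1, 1, 1, 1]' --pt "-3 1 2" --pt "-3 1 4" --pt "-3 1 4" --pt "-3 1 4" --pt "-3 1 4" --roll '[0, 0, 0, 0, 0]'

```text
t: 37.52
tcp_pos: [0.5937, -0.1381, 0.2477]
tool_rot: [1.0, 0.001, 0.0, 0.0]
force: [-0.0, 0.7, -0.8]
gripper_width: 0.004
```

```bash
python3 - <<'E'
from h import *
s=ctrl.state();print(s['t'],s['tcp_pos'],s['force'])
a,K,M=cam('side')
for t,z in(('switch_tip',.079),('lid',.09),('cover',.09),('glue',.08)):
  for d in ctrl.spot_in(t,'side'):print(t,np.round(d['at']),round(d['conf'],2),ray(d['at'],K,M,z).round(3))
b,K2,M2=cam('wrist')
for d in ctrl.spot_in('switch_tip','wrist'):print(d['at'],d['conf'],ray(d['at'],K2,M2,.079))
c,K,M=cam('top');
for t,z in(('switch_tip',.079),('lid',.1),('cover',.09),('glue',.08)):
  for d in ctrl.spot_in(t,'top'):print(t,np.round(d['at']),round(d['conf'],2),ray(d['at'],K,M,z).round(3))
f=lambda i,s:cv2.resize(i[:,:,::-1],s,interpolation=cv2.INTER_CUBIC)
o=np.vstack([np.hstack([f(a[140:290,140:340],(400,300)),f(b[60:270,180:460],(400,300))]),f(c[140:290,90:490],(800,300))])
cv2.imwrite('pics/fin.png',o)
E
```

```text
37.5167 [ 0.59372254 -0.13805879  0.24768649] [-0.04071984  0.7109864  -0.8024206 ]
lid [326. 211.] 0.35 [ 0.698 -0.153  0.09 ]
cover [230. 207.] 0.94 [ 0.474 -0.04   0.09 ]
cover [231. 236.] 0.54 [ 0.443 -0.147  0.09 ]
[362.0, 199.0] 0.81 [ 0.68334594 -0.1417203   0.079     ]
lid [237. 168.] 0.73 [0.653 0.047 0.1  ]
cover [236. 227.] 0.58 [0.494 0.051 0.09 ]
glue [361. 144.] 0.72 [ 0.716 -0.292  0.08 ]
```

View pics/fin.png

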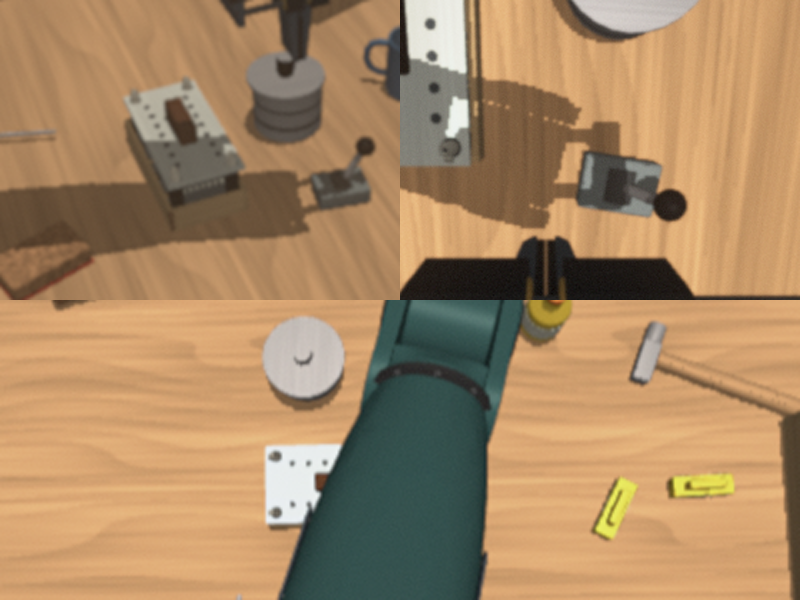

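```bash
python3 - <<'E'
from h import *
im,K,M=cam('wrist')
print(ray((369,203.5),K,M,.079))
g=cv2.cvtColor(im,cv2.COLOR_RGB2HSV)[...,2];m=(g<45).astype(np.uint8);m[238:]=0
n,l,st,ce=cv2.connectedComponentsWithStats(m)
for i in range(1,n):
  if st[i,4]>100:print(st[i],ce[i].round(1),ray(ce[i],K,M,.079).round(4))
E
```

```text
[ 0.69227136 -0.14717009  0.079     ]
[ 471    0   77   77 2609] [505.4  38.9] [0.8147 0.0202 0.079 ]
[ 530    0   30   57 1325] [546.4  24.6] [0.8525 0.0331 0.079 ]
[336  14  20  17 114] [343.2  24.7] [0.6537 0.0321 0.079 ]
[158  36  27  75 481] [178.1  78.3] [ 0.4885 -0.0173  0.079 ]
[357 194  20  19 185] [365.2 202.2] [ 0.6879 -0.1457  0.079 ]
[284 227  16  11 129] [290.6 233.1] [ 0.6048 -0.1825  0.079 ]
[264 228  16  10 125] [272.6 233.2] [ 0.5841 -0.1826  0.079 ]
```

Emit:
apply_moves --grip '[1, 1, 1, 1, 1]' --pt "1 -0.2 -4" --pt "2 -0.5 -8" --pt "3 -0.8 -12" --pt "4 -0.9 -16" --pt "4 -0.9 -17.2" --roll '[0, 0, 0, 0, 0]'

```text
t: 38.58
tcp_pos: [0.6322, -0.1466, 0.0702]
tool_rot: [1.0, 0.001, -0.003, -0.001]
force: [-0.5, 0.6, -0.2]
gripper_width: 0.01
```

Emit:
apply_moves --grip '[1, 1, 1, 1]' --pt "1.5 0 0" --pt "2.5 0 0" --pt "2.8 0 0" --pt "2.8 0 0" --roll '[0, 0, 0, 0]'

```text
t: 38.92
tcp_pos: [0.6632, -0.1473, 0.0773]
tool_rot: [1.0, 0.002, 0.001, 0.0]
force: [-0.5, 0.1, -0.2]
gripper_width: 0.002
```

Emit:
apply_moves --grip '[1, 1, 1, 1]' --pt "0.3 0 0" --pt "0.6 0 0" --pt "0.8 0 0" --pt "0.8 0 0" --roll '[0, 0, 0, 0]'

```text
t: 39.25
tcp_pos: [0.6692, -0.1471, 0.0762]
tool_rot: [1.0, 0.001, -0.001, -0.0]
force: [-6.5, -0.9, 8.6]
gripper_width: 0.002
```

Emit:
apply_moves --grip '[1, 1, 1]' --pt "0.2 0 0" --pt "0.4 0 0" --pt "0.4 0 0" --roll '[0, 0, 0]'

```text
t: 39.5
tcp_pos: [0.6701, -0.1471, 0.0758]
tool_rot: [1.0, 0.002, -0.004, -0.0]
force: [-27.6, -0.4, 23.9]
gripper_width: 0.003
```

Emit:
apply_moves --grip '[1, 1, 1, 1, 1]' --pt "-2 0 0" --pt "-5 0 2" --pt "-6 0 6" --pt "-7 0 10" --pt "-8 0 14" --roll '[0, 0, 0, 0, 0]'

```text
t: 39.92
tcp_pos: [0.5926, -0.147, 0.2173]
tool_rot: [1.0, 0.001, -0.0, -0.0]
force: [0.1, -0.5, 0.8]
gripper_width: 0.008
```

Emit:
apply_moves --grip '[1, 1, 1, 1, 1]' --pt "0 0 4" --pt "0 0 4" --pt "0 0 4" --pt "0 0 4" --pt "0 0 4" --roll '[0, 0, 0, 0, 0]'

```text
t: 40.33
tcp_pos: [0.5932, -0.1469, 0.2543]
tool_rot: [1.0, 0.001, -0.001, -0.0]
force: [-0.4, -0.4, 0.8]
gripper_width: 0.002
```

```bash
python3 - <<'E'
from h import *
im,K,M=cam('wrist');print(ctrl.state()['tcp_pos'])
g=cv2.cvtColor(im,cv2.COLOR_RGB2HSV)[...,2];m=(g<45).astype(np.uint8);m[238:]=0
n,l,st,ce=cv2.connectedComponentsWithStats(m)
for i in range(1,n):
  if st[i,4]>100:print(st[i],ce[i].round(1),ray(ce[i],K,M,.079).round(4),ray(st[i,:2]+st[i,2:4]-12,K,M,.079).round(4))
cv2.imwrite('pics/f2.png',cv2.resize(im[150:260,300:460,::-1],None,fx=5,fy=5,interpolation=cv2.INTER_CUBIC))
np.savez('f2.npz',K=K,M=M)
E
```

```text
[ 0.59317322 -0.14692062  0.25416029]
[ 469    0   76   71 2744] [502.3  35.1] [0.8141 0.0166 0.079 ] [ 0.8494 -0.0053  0.079 ]
[ 528    0   32   51 1284] [545.4  21.4] [0.8547 0.029  0.079 ] [0.8607 0.0132 0.079 ]
[336   5  20  18 122] [343.4  16.4] [0.6538 0.0328 0.079 ] [0.6541 0.0375 0.079 ]
[162  28  26  75 432] [180.4  69.8] [ 0.4884 -0.0169  0.079 ] [ 0.4822 -0.0374  0.079 ]
[357 185  21  19 188] [366.  193.5] [ 0.689  -0.1458  0.079 ] [ 0.6888 -0.1441  0.079 ]
[264 228  16  10 123] [272.6 233.2] [ 0.583  -0.1937  0.079 ] [ 0.5776 -0.1849  0.079 ]
[284 228  16  10 126] [290.7 233.2] [ 0.6041 -0.1936  0.079 ] [ 0.6009 -0.1847  0.079 ]
```

```bash
python3 - <<'E'
from h import *
c=ctrl.calibration('wrist');T=np.eye(4);T[:3,:3]=R.from_quat(ctrl.state()['tool_rot']).as_matrix();T[:3,3]=[.59107,-.13476,.21487]
f=np.load('f2.npz');K=f['K'];M=T@np.array(c['tool_from_camera'])
def run(im,K,M):
  for th in(45,60):
    g=im.max(2);m=(g<th).astype(np.uint8);m[238:]=0
    n,l,st,ce=cv2.connectedComponentsWithStats(m)
    for i in range(1,n):
      p=ray(ce[i],K,M,.079)
      if st[i,4]>60 and .6<p[0]<.73 and -.17<p[1]<-.1:
        (x,y),r=cv2.minEnclosingCircle(np.argwhere(l==i)[:,::-1].astype(np.float32))
        print(th,st[i],p.round(4),'circ',ray((x,y),K,M,.079).round(4),r)
run(cv2.imread('pics/w13.png'),K,M);print()
im,K,M=cam('wrist');run(im,K,M)
E
```

```text
45 [316 196  26  25 454] [ 0.6391 -0.1415  0.079 ] circ [ 0.6392 -0.1414  0.079 ] 12.768680572509766
45 [284 227  16  11 131] [ 0.6008 -0.168   0.079 ] circ [ 0.6016 -0.1685  0.079 ] 8.276573181152344
60 [316 187  29  34 647] [ 0.641 -0.138  0.079] circ [ 0.6422 -0.1363  0.079 ] 18.200374603271484
60 [284 227  17  11 143] [ 0.6011 -0.1678  0.079 ] circ [ 0.6021 -0.1679  0.079 ] 8.944372177124023

45 [358 185  20  19 188] [ 0.6886 -0.1462  0.079 ] circ [ 0.6905 -0.1461  0.079 ] 9.841561317443848
60 [323 170  16  25 306] [ 0.6478 -0.1335  0.079 ] circ [ 0.6486 -0.1328  0.079 ] 13.000100135803223
60 [356 185  23  20 334] [ 0.6905 -0.1465  0.079 ] circ [ 0.69   -0.1463  0.079 ] 11.04546070098877
```

Emit:
apply_moves --grip '[1, 1, 1, 1, 1]' --pt "-1 4 1" --pt "-2 8 2" --pt "-3 12 3" --pt "-4 16 3" --pt "-5 20 3" --roll '[0, 0, 0, 0, 0]'

```text
t: 40.85
tcp_pos: [0.5434, 0.0531, 0.2855]
tool_rot: [1.0, 0.001, -0.0, 0.0]
force: [1.1, 0.4, -0.0]
gripper_width: 0.001
```

Emit:
apply_moves --grip '[1, 1, 1, 1, 1]' --pt "-1 4 0" --pt "-2 8 0" --pt "-3 12 0" --pt "-4 16 0" --pt "-5 20 0" --roll '[0, 0, 0, 0, 0]'

```text
t: 41.27
tcp_pos: [0.493, 0.2533, 0.2849]
tool_rot: [1.0, 0.001, -0.001, 0.0]
force: [0.7, -0.6, -0.1]
gripper_width: 0.004
```

Emit:
apply_moves --grip '[1, 1, 1, 1]' --pt "0 4 0" --pt "0 4 0" --pt "0 4 0" --pt "0 4 0" --roll '[0, 0, 0, 0]'

```text
t: 41.6
tcp_pos: [0.4938, 0.2912, 0.2847]
tool_rot: [1.0, 0.002, -0.001, 0.0]
force: [0.1, -1.1, 0.7]
gripper_width: 0.006
```

```bash
python3 - <<'E'
from h import *
print(ctrl.state()['tcp_pos'],ctrl.state()['t'])
def run(im,K,M,tag):
    g=im.max(2).astype(int)
    for th in(50,70):
      m=(g<th).astype(np.uint8);n,l,st,ce=cv2.connectedComponentsWithStats(m)
      for i in range(1,n):
        p=ray(ce[i],K,M,.079)
        if st[i,4]>15 and .58<p[0]<.76 and -.21<p[1]<-.08:print(tag,th,st[i],ce[i].round(1),p.round(4))
for n,o in(('top','top0'),('side','s2')):
    im,K,M=cam(n);save(im,n+'F.png');run(cv2.imread(f'pics/{o}.png'),K,M,n+' off');run(im,K,M,n+' on')
    for t,z in(('lid',.09),('cover',.09),('switch_tip',.079),('glue',.08)):
      for d in ctrl.spot_in(t,n):print(t,np.round(d['at']),round(d['conf'],2),ray(d['at'],K,M,z).round(3))
    B=np.array([.669,-.1425,.022]);u=np.array([np.cos(.16),-np.sin(.16),0])
    print('pred',[(a,proj(B+.065*(np.sin(a-.5)*u+[0,0,np.cos(a-.5)]),K,M).round(1)) for a in(0,.8,.9,1.)])
E
```

```text
[0.49383448 0.29123268 0.28474211] 41.6
top off 50 [301 169   9   9  63] [304.8 173. ] [ 0.6397 -0.1368  0.079 ]
top off 70 [300 166  10  17 126] [304.4 174. ] [ 0.6369 -0.1356  0.079 ]
top on 50 [304 151   7   8  42] [307.1 154.8] [ 0.6903 -0.1445  0.079 ]
top on 70 [304 151   8   9  59] [307.1 155.1] [ 0.6895 -0.1444  0.079 ]
lid [240. 169.] 0.8 [0.651 0.04  0.09 ]
cover [260. 231.] 0.67 [ 0.483 -0.012  0.09 ]
glue [360. 143.] 0.97 [ 0.72 -0.29  0.08]
pred [(0, array([305.1, 173.6])), (0.8, array([307.7, 155.2])), (0.9, array([307.9, 153.3])), (1.0, array([308.1, 151.4]))]
side off 70 [299 212   7   8  45] [302.2 215.3] [ 0.641  -0.1328  0.079 ]
side off 70 [305 228   9   7  32] [309.2 231.2] [ 0.6315 -0.1958  0.079 ]
side on 70 [319 210   8   7  46] [322.1 213. ] [ 0.6924 -0.1449  0.079 ]
lid [282. 180.] 0.97 [0.649 0.018 0.09 ]
cover [232. 206.] 0.89 [ 0.481 -0.037  0.09 ]
switch_tip [324. 216.] 0.71 [ 0.691 -0.157  0.079]
glue [362. 253.] 0.97 [ 0.714 -0.315  0.08 ]
glue [232. 234.] 0.65 [ 0.45  -0.131  0.08 ]
pred [(0, array([302. , 216.6])), (0.8, array([320.7, 212.1])), (0.9, array([323. , 212.4])), (1.0, array([325.1, 212.8]))]
```

Emit:
apply_moves --grip '[1, 1, 1, 1, 1]' --pt "1 -4 0" --pt "2 -8 0" --pt "3 -12 0" --pt "4 -16 0" --pt "5 -20 0" --roll '[0, 0, 0, 0, 0]'

```text
t: 42.52
tcp_pos: [0.5442, 0.0897, 0.2859]
tool_rot: [1.0, 0.002, 0.0, -0.0]
force: [0.8, 0.5, -0.2]
gripper_width: 0.004
```

Emit:
apply_moves --grip '[1, 1, 1, 1, 1]' --pt "1 -4 0" --pt "2 -8 0" --pt "3 -12 0" --pt "4 -16 0" --pt "5 -20 0" --roll '[0, 0, 0, 0, 0]'

```text
t: 42.93
tcp_pos: [0.5943, -0.1107, 0.286]
tool_rot: [1.0, 0.001, 0.0, 0.0]
force: [0.7, 1.3, 0.3]
gripper_width: 0.006
```

Emit:
apply_moves --grip '[1, 1, 1, 1, 1]' --pt "3.6 -3.8 -2" --pt "3.6 -3.8 -6" --pt "3.6 -3.8 -10" --pt "3.6 -3.8 -14" --pt "3.6 -3.8 -18" --roll '[0, 0, 0, 0, 0]'

```text
t: 43.35
tcp_pos: [0.6301, -0.1469, 0.1042]
tool_rot: [1.0, 0.001, 0.0, 0.0]
force: [0.8, -0.8, -0.5]
gripper_width: 0.004
```

Emit:
apply_moves --grip '[1, 1, 1, 1, 1]' --pt "0 0 -2" --pt "0 0 -3" --pt "0 0 -3" --pt "1.2 0 -3" --pt "2.4 0 -3" --roll '[0, 0, 0, 0, 0]'

```text
t: 43.77
tcp_pos: [0.6562, -0.1468, 0.0782]
tool_rot: [1.0, 0.001, 0.001, 0.0]
force: [0.2, 0.5, 0.6]
gripper_width: 0.008
```

Emit:
apply_moves --grip '[1, 1, 1, 1, 1]' --pt "0.4 0 0" --pt "0.7 0 0" --pt "0.9 0 0" --pt "1.1 0 0" --pt "1.1 0 0" --roll '[0, 0, 0, 0, 0]'

```text
t: 44.18
tcp_pos: [0.6654, -0.1464, 0.0762]
tool_rot: [1.0, 0.001, 0.0, 0.0]
force: [0.2, 0.2, 0.2]
gripper_width: 0.005
```

Emit:
apply_moves --grip '[1, 1, 1, 1, 1]' --pt "0.1 0 0" --pt "0.2 0 0" --pt "0.3 0 0" --pt "0.3 0 0" --pt "0.3 0 0" --roll '[0, 0, 0, 0, 0]'

```text
t: 44.6
tcp_pos: [0.6681, -0.1464, 0.0759]
tool_rot: [1.0, 0.001, -0.0, -0.0]
force: [-0.0, 0.3, 0.1]
gripper_width: 0.002
```

Emit:
apply_moves --grip '[1, 1, 1, 1, 1]' --pt "0.1 0 0" --pt "0.2 0 0" --pt "0.2 0 0" --pt "0.2 0 0" --pt "0.2 0 0" --roll '[0, 0, 0, 0, 0]'

```text
t: 45.02
tcp_pos: [0.669, -0.1464, 0.0756]
tool_rot: [1.0, 0.001, -0.001, -0.0]
force: [-7.4, -0.7, 4.6]
gripper_width: 0.004
```

Emit:
apply_moves --grip '[1, 1, 1, 1, 1]' --pt "-0.2 0 0" --pt "-0.5 0 0" --pt "-1.5 0 0" --pt "-3 0 2" --pt "-4 0 5" --roll '[0, 0, 0, 0, 0]'

```text
t: 45.43
tcp_pos: [0.6268, -0.1458, 0.1235]
tool_rot: [1.0, 0.001, -0.003, -0.001]
force: [-0.1, -0.9, 0.0]
gripper_width: 0.008
```

Emit:
apply_moves --grip '[1, 1, 1, 1, 1]' --pt "0 0 4" --pt "-1 0 8" --pt "-3 2 12" --pt "-4 5 14" --pt "-4 9 14" --roll '[0, 0, 0, 0, 0]'

```text
t: 45.85
tcp_pos: [0.5901, -0.0574, 0.2712]
tool_rot: [1.0, 0.0, 0.003, 0.001]
force: [1.5, 0.1, 0.9]
gripper_width: 0.003
```

```bash
python3 - <<'E'
from h import *
# base-top outline (grey) in the wrist picture w2 (off) -> centre at z=.025, and fresh side view ball
f=np.load('w2.npz');im=cv2.imread('pics/w2.png');K,M=f['K'],f['M']
h=cv2.cvtColor(im,cv2.COLOR_BGR2HSV);m=((h[...,1]<75)&(h[...,2]>60)).astype(np.uint8)
n,l,st,ce=cv2.connectedComponentsWithStats(m)
for i in range(1,n):
  p=ray(ce[i],K,M,.025)
  if st[i,4]>200 and .62<p[0]<.7 and -.18<p[1]<-.1:
    w=np.array([ray(q,K,M,.025)[:2] for q in np.argwhere(l==i)[:,::-1].astype(float)]).astype(np.float32);print(st[i],cv2.minAreaRect(w))
s=ctrl.state();print(s['t'],s['tcp_pos'],s['force'])
im,K,M=cam('side')
for t,z in(('switch_tip',.079),('cover',.09),('lid',.09)):
  for d in ctrl.spot_in(t,'side'):print(t,np.round(d['at']),round(d['conf'],2),ray(d['at'],K,M,z).round(3))
m=(im.max(2)<70).astype(np.uint8);n,l,st,ce=cv2.connectedComponentsWithStats(m)
for i in range(1,n):
  p=ray(ce[i],K,M,.079)
  if st[i,4]>15 and .58<p[0]<.76 and -.21<p[1]<-.08:print(st[i],p.round(4))
E
```

```text
[ 155  159   35   48 1252] ((0.6590336561203003, -0.13987231254577637), (0.05082179605960846, 0.07060529291629791), 82.5358657836914)
45.85 [ 0.59007419 -0.05740265  0.271209  ] [1.52339674 0.07466602 0.86641374]
cover [232. 207.] 0.65 [ 0.48  -0.039  0.09 ]
lid [285. 181.] 0.96 [0.652 0.009 0.09 ]
[319 210   7   7  45] [ 0.6922 -0.1448  0.079 ]
```

```bash
python3 -c "
from rig import ctrl
print(ctrl.close_job())"
```

```text
the job is handed in; nothing more can be done
None
```

The job is done and handed in at about 46 s of the 208 s allowed. No verdict was reported.

**What I did**
- **Lid:** I put it on the dust pot first. The first grasp missed because I lifted before the fingers had closed, and the second one held.
- **Cartridges:** All three grey cartridges that were there went into bays 0, 1 and 3. The two yellow look-alikes were left alone.
- **Cover:** I lowered it over the four pins and pressed it down to the shoulders.
- **Switch:** With the cover on, I pushed the lever over to its stop.

**Last checks**
- **Cartridges:** Each was released at floor height, and the top view showed them in their bays.
- **Cover:** It reached the shoulder height I expected and took about 46 N pressed down. It then resisted an upward pull of about 26 N, so the clips hold. The side view shows it lying level with its pins through the holes. I did not check each clip separately.
- **Lid:** It looks seated and centred in both the top and side views. I did not measure its tilt.
- **Glue bottle:** It still stands where it was.

**One check disagreed**
- **Lever angle:** The ball moved only about 52 mm from its first measured position, where 62 mm was expected; on its own that suggests only about 0.84 rad, just under the 0.85 needed. Measured against the centre of the switch base it comes to about 1.0 rad. On three pushes it also met a firm stop at the same place. I took it as fully on.

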